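# Stand a comb-honey pack before the inspection light and switch it on

## Task

Take the full-size (square) pack of comb honey from the sloped rack and stand it upright on its thin edge on the rubber strip of the inspection light, wholly on the strip and with a broad face squarely towards the white panel, setting it down gently and letting go. Then switch the light on at its rocker. Leave the narrow half-size pack in the rack and do not disturb the jars and other things on the table.

Things in the scene. Friction and masses are not known exactly. Their poses are not given: they have to be found in the camera images.
- comb_center (a point): centre of the full-size comb pack: rigid clear box of honeycomb, 115 mm wide (its y), 115 mm high (z), 34 mm thick (x), about 0.39 kg. Starts in the sloped rack, left or right of the half-size pack, leaning 35 degrees from vertical with its top towards the robot: z points up the slope, x up and away from the robot
- comb_top (a point): middle of the full-size pack's upper edge as it leans in the rack (57.5 mm along +z from its centre; same axes). The top 43 mm stand clear of the rack on both broad faces, so it can be pinched here across its 34 mm thickness with fingers pointing down the slope. Nothing holds it: it draws out along its own z
- half_center (a point): centre of the half-size comb pack: same make, thickness (34 mm), height (115 mm), lean and axes, but only 55 mm wide; it stays in the rack. 30 to 55 mm of free space lie between the two packs
- rack: sloped rack of bent stainless sheet, fixed, 260 mm long (y), base 130 mm deep (x). A 40 mm ledge carries the packs' lower edges, and a 71 mm backrest on the robot's side carries their backs; the backrest's top edge is 78 mm above the table. Origin at the centre of its underside
- light: inspection light, a fixed grey housing 260 mm wide (y), its top 40 mm above the table from x = -90 to 110 mm; before it (-x) a fascia slopes down at 25 degrees to x = -155 mm. A panel with a white front, 220 mm wide, 20 mm thick, stands at x = 85 to 105 mm, its top 170 mm above the table. Nothing else is on it. Origin centred under the housing, on the table; x towards the panel
- strip (a point): middle of the top face of the black rubber strip on the inspection light, 42 mm above the table. The strip is flat, 60 mm (x) by 150 mm (y), 2 mm proud of the housing. x points to the white panel, whose front is 88 mm away, z up
- rocker (a joint): the light's mains rocker on the fascia, rad: 0 = off, 0.42 = on. An over-centre spring holds it at either end; past 0.21 it snaps over by itself. About 4 N on its raised half, pressed into the fascia, flips it
- rocker_push (a point): the point to push: middle of the rocker's half that is raised when off, 16 mm above the fascia; pushing it 4 to 6 mm in flips it. The rocker is a black block 24 x 48 mm in a 34 x 60 mm bezel; this point is 13 mm off its pivot. Axes: z out of the fascia (25 degrees from vertical, leaning away from the panel), x up the fascia, y along the rocker to its other half
- jar_a: a square honey or jam jar with a round dark screw lid, 60 x 60 mm, 99 mm high, 0.42 kg, loose, a bystander; origin at the centre of its underside
- jar_b: a square honey or jam jar with a round dark screw lid, 60 x 60 mm, 99 mm high, 0.42 kg, loose, a bystander; origin at the centre of its underside
- jar_c: a square honey or jam jar with a round dark screw lid, 60 x 60 mm, 99 mm high, 0.42 kg, loose, a bystander; origin at the centre of its underside
- bowl: stainless bowl, 130 mm across, 55 mm high, loose, a bystander; origin at the centre of its underside
- roll: paper label roll lying flat, 90 mm across, 40 mm high, loose, a bystander; origin at the centre of its underside
- spatula: hand spatula 260 mm long lying on the table, loose, a bystander
Things that resemble listed ones, but are neither listed nor needed, are in the scene too. Leave any blue look-alike of the part that bears comb_center alone.

How it is judged (in metres and radians):
On the way, in this order (a step that is already met when the one before it is completed fails the run):
1. the full-size pack stands upright on the strip, square to the panel, let go (x of comb_center in the frame of strip between -0.016 and 0.016 m and y of comb_center in the frame of strip between -0.025 and 0.025 m and z of comb_center in the frame of strip between 0.054 and 0.061 m and angle between comb_center's own x axis and vertical between 1.48 and 1.66 rad and angle between the x axis of comb_center and the x axis of strip, either way round below 0.2 rad and contact force between the fingers and comb below 0.1 N), for 0.3 s.
2. the light's rocker is on (value of joint rocker above 0.36 rad), for 0.2 s.
At the end, for the whole second after the job is handed in: The full-size pack stands released and at rest on its thin edge on the rubber strip: upright within 5 degrees, centre within 16 mm of the strip's middle across the strip and 25 mm along it, broad face square to the panel within 11 degrees; the rocker is on (above 0.36 rad) (all of step 1 and value of joint rocker above 0.36 rad and linear speed of comb below 0.02 m/s and angular speed of comb below 0.1 rad/s); the robot touches nothing.
It fails at once if the half-size pack is moved (20 mm) (distance of half_center from where it was at the start of the episode above 0.02 m).
It fails at once if a jar is tipped, or a jar, the bowl, the label roll or the spatula is moved more than 30 mm (distance of any of jar_a, jar_b, jar_c, bowl, roll, spatula from where it was at the start of the episode above 0.03 m or angle between any of jar_a, jar_b, jar_c's own z axis and vertical above 0.35 rad).
It fails at once if the pack drops onto the light instead of being set down (faster than 0.4 m/s within the last 30 mm) (linear speed of comb above 0.4 m/s and z of comb_center in the frame of strip below 0.0875 m and horizontal distance between comb_center and strip below 0.08 m).
It also fails if it takes over 48 s, if anything falls off the work surface, if the arm or the gripper's body presses on something with over 40 N, if the wrist force passes 120 N, or if a joint passes its speed limit or range.

## Robot

A 6-joint arm with a two-finger parallel gripper is mounted at the origin on the work surface. World frame = base frame: x ahead of the robot, y to its left, z up, the work surface at z = 0. Lengths are in mm, angles in degrees, forces in N, time in s.
With the tool pointing down it reaches from about 325 to 900 mm from the base axis. Payload 6.1 kg.
Tool frame: the origin (TCP) lies on the centre line of the jaws, within the pads' length; the fingertips stand 25 mm ahead of it and the grasp point (between the pads) lies 6 mm ahead of it; z points along the fingers, y is the line along which they close (so a half turn about z gives the same grasp; the last joint's range is limited). The gripper opens to 87 mm and grips with 3 to 60 N. Pads are 19 mm wide; open, the fingers measure 117 mm over their backs; the gripper's body (75 mm by 190 mm) begins 51 mm behind the grasp point.
Start: joints at [63.077, 12.628, 87.462, -0, 79.91, -7.225], TCP at [210.665, 588.418, 247.538] pointing down, gripper open.
Joint ranges: [-170.65, 170.65], [-52.31, 119.04], [5.05, 147.46], [-71.25, 251.25], [11.57, 151.72], [-153.62, 153.62]. Speed limits (degrees/s): [147.25, 147.25, 172.46, 180, 180, 180].

## Interface

Orientations are given as a 3x3 rotation matrix whose columns are the frame's x, y, z axes.
In Python, from plant import sense, imaging, hand_in gives the robot as it stands.
- The arm moves only by the tool step_arm, never from a script. Its argument "moves" is a list of rows, each an object of numbers: "dx", "dy", "dz": the shift along the tool's x, y, z in m; "ax", "ay", "az": the turn, a rotation vector about the tool's x, y, z in rad; "hand": the finger opening in m, from 0 to 0.087. A call has 1 to 10 rows; each row shifts and turns the commanded pose from where the row before left it, along the tool's axes as they then stand; what a row does not reach is not made up. A row lasts 1/12 s, in which the tool goes at most 41.7 mm and 7.16 degrees, less where a joint would pass 70% of its speed; a pose out of reach is approached as far as the arm can. A call with a gripper value outside its range is refused whole. The fingers move at their own pace and stop on an object; the grip force is fixed at half the most. Time passes only in rows, so rows that do not move let the fingers close. It gives the time, the measured TCP pose, the force, the opening and the grip force at its end, in the units of the state.
- sense(): the state, without advancing time (a new reading comes with each control period).
- imaging.snapshot(name): name is "scene" or "top" or "wrist"; returns a dict with "img" (384x512x3 uint8, red, green, blue), "mtx" (3x3 intrinsics, pixels), "pose" (4x4, takes a point from camera to world coordinates). Camera axes: x right, y down, z forward; pixel columns grow to the right and rows downward; lengths in mm; the calibration is good to about 2 mm. A picture is of the moment at which its call begins. There is no depth.
- hand_in(): hands the job in; it is judged then, once.
The state is a dict: "time_s": time; "qpos": joint angles; "dq": joint speeds; "joint_efforts": joint torques, N m; "ee_pos": TCP position; "ee_rot": TCP orientation; "ft_force": force on the tool from outside, world axes, zero at the start; "wrist_torque": the same for the moment, N m; "width": finger opening in mm; "grasp_force": force on a finger pad.
Only numpy, scipy, OpenCV 4.12 (cv2) and the standard library are available. Lean on these libraries where they do the work, as an engineer would, in place of code of your own. Each camera call takes 0.05 s, during which the arm holds its last target. There are 200 camera calls.

## Working session

There is one attempt and no reset: what is moved stays moved. The work goes in short steps, Python scripts to look and compute and a tool call to move; the robot and the scene stay as the last step left them, time stands still between calls to the robot, and variables do not carry over. Pictures are saved under pics/ and viewed, at most 11 in all, crops included, and the job is handed in when it is done.

Besides the shell and the picture viewer there is one more tool, called after "Emit:" by a JSON object that holds its "fn" and its "kwargs", one argument or row to a line. step_arm: Moves the arm, as the interface text tells. Its arguments: {"type":"object","properties":{"moves":{"type":"array","items":{"type":"object","properties":{"dx":{"type":"number"},"dy":{"type":"number"},"dz":{"type":"number"},"ax":{"type":"number"},"ay":{"type":"number"},"az":{"type":"number"},"hand":{"type":"number"}}}}},"required":["moves"]}

```bash
mkdir -p pics && python3 - <<'E'
from plant import sense, imaging
import cv2,numpy as np,pickle
d={n:imaging.snapshot(n) for n in("scene","top")}
pickle.dump(d,open("s0.pkl","wb"))
for n in d:
    cv2.imwrite(f"pics/{n}0.png",cv2.resize(d[n]["img"][:,:,::-1],(800,600),interpolation=cv2.INTER_CUBIC));print(n,d[n]["mtx"].tolist(),d[n]["pose"].round(3).tolist())
s=sense();print(s["time_s"],s["ee_rot"])
E
```

```text
scene [[423.3996603122788, 0.0, 253.22330292058464], [0.0, 423.3996603122788, 193.6704167653932], [0.0, 0.0, 1.0]] [[-0.126, 0.827, -0.547, 1227.628], [0.992, 0.105, -0.07, -78.402], [-0.0, -0.552, -0.834, 1192.668], [0.0, 0.0, 0.0, 1.0]]
top [[433.11502219232307, 0.0, 249.31704214408285], [0.0, 433.11502219232307, 199.41807891148022], [0.0, 0.0, 1.0]] [[-0.029, -0.996, 0.087, 373.922], [-1.0, 0.029, -0.004, -165.347], [0.001, -0.087, -0.996, 1835.576], [0.0, 0.0, 0.0, 1.0]]
0.1 [[-9.41487913e-01  3.37045818e-01 -7.91835836e-04]
 [ 3.37046691e-01  9.41486521e-01 -1.63050643e-03]
 [ 1.95947394e-04 -1.80198774e-03 -9.99998357e-01]]
```

View pics/top0.png

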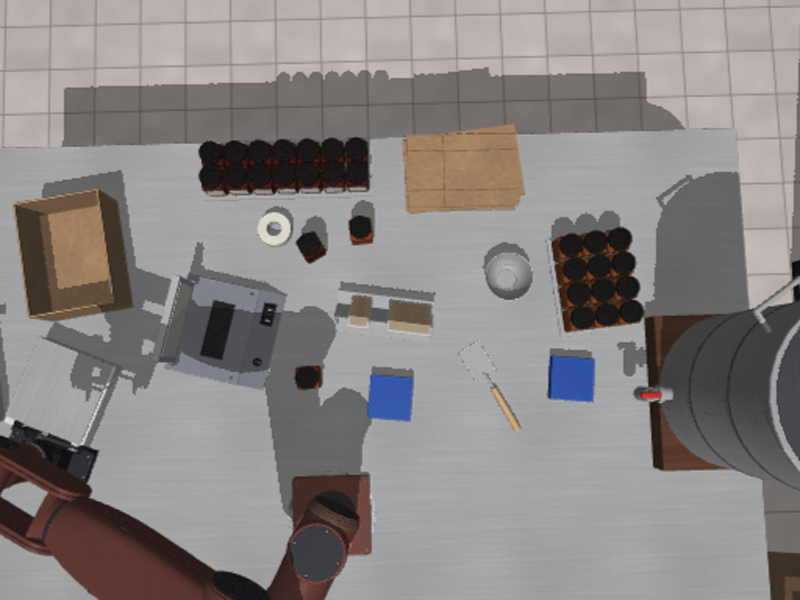

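View pics/scene0.png

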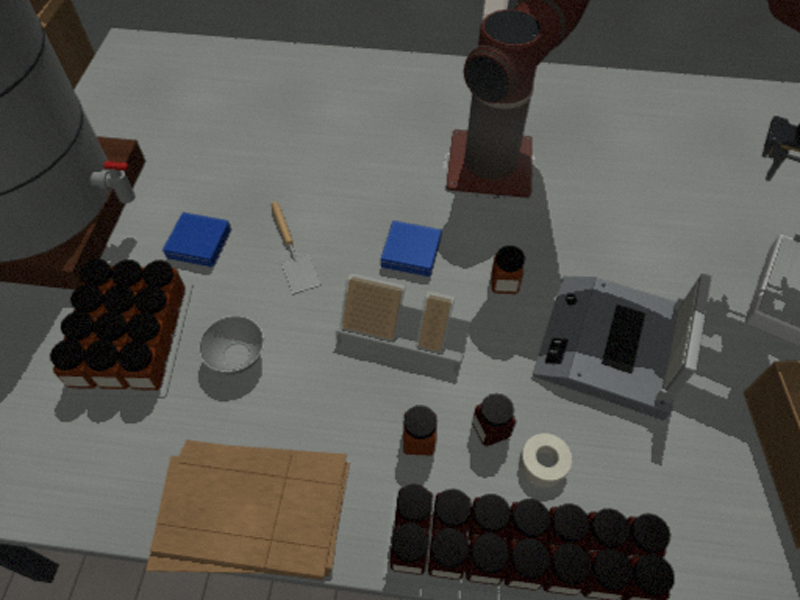

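The top view shows the rack at (385,312), with the full pack at (410,316) and the half pack at (358,310). The light has its strip at (217,330) and rocker at (269,314), with its panel to the left (+y). The scene view shows the full pack's front face at (372,308) and a jar at (508,270) between the robot and the light. Next I'll zoom in on the details.

```bash
python3 - <<'E'
import cv2,numpy as np,pickle
d=pickle.load(open("s0.pkl","rb"))
def crop(n,x,y,w,h,s): return cv2.resize(d[n]["img"][y:y+h,x:x+w,::-1],(w*s,h*s),interpolation=cv2.INTER_CUBIC)
# tiles 400x300 -> crops 80x60 at 5x
t=[crop("top",208,172,80,60,5),crop("scene",210,170,100,75,4),crop("top",100,170,100,75,4),crop("scene",335,170,133,100,3)]
t[3]=cv2.resize(t[3],(400,300))
cv2.imwrite("pics/c1.png",np.vstack([np.hstack(t[:2]),np.hstack(t[2:])]))
E
```

```text
(no output)
```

View pics/c1.png

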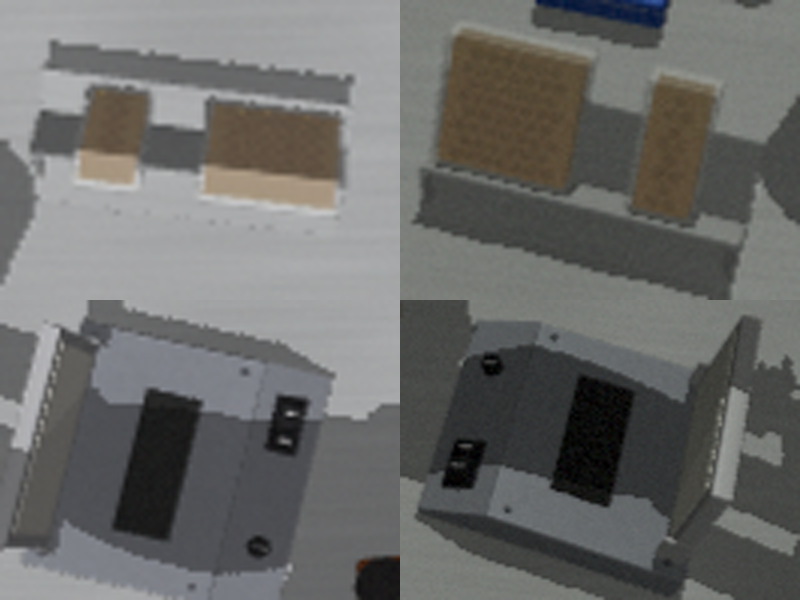

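The top tile shows the full pack's end face between the front edge (205,165)-(337,178) and back edge (203,198)-(337,212). Strip corners are near (148,390), (202,400), (168,540) and (115,530) in the lower-left tile, with the rocker bezel at (286,425). Casting rays now.

```bash
cat > h.py <<'E'
import cv2,numpy as np,pickle
def ray(c,u,v):
    P=c["pose"];r=P[:3,:3]@np.linalg.inv(c["mtx"])@[u,v,1.];return P[:3,3],r/np.linalg.norm(r)
def onz(c,u,v,z):
    o,r=ray(c,u,v);return o+r*(z-o[2])/r[2]
def onplane(c,u,v,p,n):
    o,r=ray(c,u,v);return o+r*(np.dot(n,p-o)/np.dot(n,r))
def proj(c,p):
    P=c["pose"];q=c["mtx"]@(P[:3,:3].T@(np.asarray(p)-P[:3,3]));return q[:2]/q[2]
E
python3 - <<'E'
from h import *
d=pickle.load(open("s0.pkl","rb"));np.set_printoptions(precision=1,suppress=True)
T,S=d["top"],d["scene"]
t1=lambda u,v:(208+(u+.5)/5-.5,172+(v+.5)/5-.5)
s1=lambda u,v:(210+(u-400+.5)/4-.5,170+(v+.5)/4-.5)
for nm,a,z in(("ft",[(205,165),(339,178)],133),("bt",[(202,199),(337,213)],113)):
    p=[onz(T,*t1(*q),z) for q in a];print(nm,p,"w",np.linalg.norm(p[1]-p[0]),"yaw",np.degrees(np.arctan2(*(p[0]-p[1])[[0,1]])),(p[0]+p[1])/2)
for nm,a,z in(("Sft",[(458,40),(588,64)],133),("Sbt",[(455,25),(593,50)],113)):
    p=[onz(S,*s1(*q),z) for q in a];print(nm,p,"w",np.linalg.norm(p[1]-p[0]),(p[0]+p[1])/2)
hf=[onz(T,*t1(*q),133) for q in[(80,152),(142,158)]];print("half ft",hf)
for c,roi,nm in((T,(120,180,170,232),"T"),(S,(380,190,430,250),"S")):
    x0,y0,x1,y1=roi;g=c["img"][y0:y1,x0:x1].max(2);m=(g<48).astype(np.uint8)
    k=max(cv2.findContours(m,0,1)[0],key=cv2.contourArea);k=k.reshape(-1,2)
    w=np.array([onz(c,*(q+[x0,y0]),42)[:2] for q in k],np.float32)
    (cx,cy),wh,a=cv2.minAreaRect(w);b=cv2.boxPoints(((cx,cy),wh,a))
    e=b[1]-b[0] if np.linalg.norm(b[1]-b[0])>np.linalg.norm(b[2]-b[1]) else b[2]-b[1]
    print("strip",nm,cx,cy,wh,"long axis deg",np.degrees(np.arctan2(e[1],e[0]))%180)
for c,roi,nm in((T,(160,190,182,218),"T"),(S,(342,214,366,236),"S")):
    x0,y0,x1,y1=roi;g=c["img"][y0:y1,x0:x1].max(2);m=(g<60).astype(np.uint8)
    k=max(cv2.findContours(m,0,1)[0],key=cv2.contourArea);(cx,cy),wh,a=cv2.minAreaRect(k)
    print("bezel",nm,cx+x0,cy+y0,wh,[onz(c,cx+x0,cy+y0,z) for z in(25,30)])
E
```

```text
ft [array([ 501.9, -168.8,  133. ]), array([ 488.5, -274. ,  133. ])] w 106.09347391016563 yaw 7.223532646247721 [ 495.2 -221.4  133. ]
bt [array([ 476.3, -165.6,  113. ]), array([ 462. , -272.7,  113. ])] w 108.06064868453211 yaw 7.597169562611997 [ 469.1 -219.2  113. ]
Sft [array([ 492.5, -262.2,  133. ]), array([ 502.1, -160.5,  133. ])] w 102.08494149870542 [ 497.3 -211.3  133. ]
Sbt [array([ 464.7, -270.3,  113. ]), array([ 474.8, -159.8,  113. ])] w 110.97067561171156 [ 469.8 -215.1  113. ]
half ft [array([515. , -70.5, 133. ]), array([ 508.8, -119.3,  133. ])]
strip T 495.49407958984375 286.40032958984375 (57.73918533325195, 147.57342529296875) long axis deg 165.59396
strip S 496.654296875 290.80377197265625 (64.17194366455078, 154.1068572998047) long axis deg 165.66904
bezel T 171.26470565795898 200.94117641448975 (7.761139392852783, 14.309601783752441) [array([534.8, 154.8,  25. ]), array([534.4, 153.9,  30. ])]
bezel S 355.0 223.5 (19.0, 20.0) [array([533.2, 157.1,  25. ]), array([536.2, 156.1,  30. ])]
```

Both views agree: strip at about (496,288.5), light x at 75.6°, and bezel at strip-relative x = -119, where -122 is expected. Pack top is about (483,-217,123), yaw -7.4°. Next is a constant-row screw to the pre-grasp pose.

```bash
cat >> h.py <<'E'
from scipy.linalg import logm,expm
from scipy.spatial.transform import Rotation as Ro
def T_(R,p):
    T=np.eye(4);T[:3,:3]=R;T[:3,3]=p;return T
def rows(R0,p0,R1,p1,n,show=4):
    """n identical rows (m, rad) from pose 0 to pose 1 (mm)"""
    A=T_(R0,p0);s=expm(np.real(logm(np.linalg.inv(A)@T_(R1,p1)))/n)
    v=s[:3,3]/1000;w=Ro.from_matrix(s[:3,:3]).as_rotvec()
    print(n,"x d",v.round(5).tolist(),"a",w.round(5).tolist(),"mm/row %.1f deg/row %.2f"%(1000*np.linalg.norm(v),np.degrees(np.linalg.norm(w))))
    for i in range(1,n+1):
        A=A@s
        if show and i%show==0: print("  ",i,A[:3,3].round(0).tolist(),"tz",A[:3,2].round(2).tolist())
    return A
def packaxes(yaw,lean=35):
    h=np.array([np.cos(yaw),np.sin(yaw),0]);l=np.radians(lean);z=np.array([0,0,1.])
    px=np.cos(l)*h+np.sin(l)*z;pz=-np.sin(l)*h+np.cos(l)*z
    return px,np.cross(pz,px),pz
def graspR(yaw):
    px,py,pz=packaxes(yaw);return np.c_[py,px,-pz]
E
python3 - <<'E'
from h import *
from plant import sense
s=sense();p0=np.array(s["ee_pos"]);R0=np.array(s["ee_rot"]).reshape(3,3);print(p0)
R1=graspR(np.radians(-7.4));top=np.array([483,-217.5,123])
rows(R0,p0,R0,p0+[0,0,0],1)
rows(R0,p0,R1,top-110*R1[:,2],30)
rows(R0,p0+[0,0,100],R1,top-110*R1[:,2],30)
E
```

```text
[210.42331435 587.94510991 246.52368575]
1 x d [0.0, 0.0, 0.0] a [0.0, -0.0, 0.0] mm/row 0.0 deg/row 0.00
30 x d [-0.0279, -0.00982, 0.00034] a [-0.01716, -0.01375, 0.04372] mm/row 29.6 deg/row 2.80
   4 [297.0, 508.0, 246.0] tz [0.08, 0.04, -1.0]
   8 [368.0, 413.0, 248.0] tz [0.16, 0.06, -0.98]
   12 [422.0, 308.0, 250.0] tz [0.25, 0.07, -0.97]
   16 [457.0, 195.0, 250.0] tz [0.33, 0.07, -0.94]
   20 [471.0, 78.0, 247.0] tz [0.41, 0.04, -0.91]
   24 [465.0, -40.0, 238.0] tz [0.48, 0.01, -0.88]
   28 [440.0, -154.0, 223.0] tz [0.54, -0.04, -0.84]
30 x d [-0.02741, -0.01079, 0.00356] a [-0.01716, -0.01375, 0.04372] mm/row 29.7 deg/row 2.80
   4 [294.0, 505.0, 333.0] tz [0.08, 0.04, -1.0]
   8 [363.0, 409.0, 322.0] tz [0.16, 0.06, -0.98]
   12 [415.0, 303.0, 310.0] tz [0.25, 0.07, -0.97]
   16 [449.0, 191.0, 297.0] tz [0.33, 0.07, -0.94]
   20 [464.0, 74.0, 280.0] tz [0.41, 0.04, -0.91]
   24 [460.0, -42.0, 258.0] tz [0.48, 0.01, -0.88]
   28 [438.0, -155.0, 230.0] tz [0.54, -0.04, -0.84]
```

Emit:
{"fn": "step_arm", "kwargs": {
  "moves": [
    {"dz": -0.0333},
    {"dz": -0.0333},
    {"dz": -0.0333},
    {"dx": -0.0274, "dy": -0.0108, "dz": 0.0036, "ax": -0.0172, "ay": -0.0138, "az": 0.0437, "hand": 0.087},
    {"dx": -0.0274, "dy": -0.0108, "dz": 0.0036, "ax": -0.0172, "ay": -0.0138, "az": 0.0437},
    {"dx": -0.0274, "dy": -0.0108, "dz": 0.0036, "ax": -0.0172, "ay": -0.0138, "az": 0.0437},
    {"dx": -0.0274, "dy": -0.0108, "dz": 0.0036, "ax": -0.0172, "ay": -0.0138, "az": 0.0437},
    {"dx": -0.0274, "dy": -0.0108, "dz": 0.0036, "ax": -0.0172, "ay": -0.0138, "az": 0.0437},
    {"dx": -0.0274, "dy": -0.0108, "dz": 0.0036, "ax": -0.0172, "ay": -0.0138, "az": 0.0437},
    {"dx": -0.0274, "dy": -0.0108, "dz": 0.0036, "ax": -0.0172, "ay": -0.0138, "az": 0.0437}
  ]
}}

```text
invalid input
```

Emit:
{"fn": "step_arm", "kwargs": {
  "moves": [
    {"dx": -0.0274, "dy": -0.0108, "dz": 0.0036, "ax": -0.0172, "ay": -0.0138, "az": 0.0437},
    {"dx": -0.0274, "dy": -0.0108, "dz": 0.0036, "ax": -0.0172, "ay": -0.0138, "az": 0.0437},
    {"dx": -0.0274, "dy": -0.0108, "dz": 0.0036, "ax": -0.0172, "ay": -0.0138, "az": 0.0437},
    {"dx": -0.0274, "dy": -0.0108, "dz": 0.0036, "ax": -0.0172, "ay": -0.0138, "az": 0.0437},
    {"dx": -0.0274, "dy": -0.0108, "dz": 0.0036, "ax": -0.0172, "ay": -0.0138, "az": 0.0437},
    {"dx": -0.0274, "dy": -0.0108, "dz": 0.0036, "ax": -0.0172, "ay": -0.0138, "az": 0.0437},
    {"dx": -0.0274, "dy": -0.0108, "dz": 0.0036, "ax": -0.0172, "ay": -0.0138, "az": 0.0437},
    {"dx": -0.0274, "dy": -0.0108, "dz": 0.0036, "ax": -0.0172, "ay": -0.0138, "az": 0.0437},
    {"dx": -0.0274, "dy": -0.0108, "dz": 0.0036, "ax": -0.0172, "ay": -0.0138, "az": 0.0437},
    {"dx": -0.0274, "dy": -0.0108, "dz": 0.0036, "ax": -0.0172, "ay": -0.0138, "az": 0.0437}
  ]
}}

```text
invalid input
```

Emit:
{"fn": "step_arm", "kwargs": {
  "moves": [
    {"dx": -0.0274, "dy": -0.0108, "dz": 0.0036, "ax": -0.0172, "ay": -0.0138, "az": 0.0437},
    {"dx": -0.0274, "dy": -0.0108, "dz": 0.0036, "ax": -0.0172, "ay": -0.0138, "az": 0.0437},
    {"dx": -0.0274, "dy": -0.0108, "dz": 0.0036, "ax": -0.0172, "ay": -0.0138, "az": 0.0437},
    {"dx": -0.0274, "dy": -0.0108, "dz": 0.0036, "ax": -0.0172, "ay": -0.0138, "az": 0.0437},
    {"dx": -0.0274, "dy": -0.0108, "dz": 0.0036, "ax": -0.0172, "ay": -0.0138, "az": 0.0437},
    {"dx": -0.0274, "dy": -0.0108, "dz": 0.0036, "ax": -0.0172, "ay": -0.0138, "az": 0.0437},
    {"dx": -0.0274, "dy": -0.0108, "dz": 0.0036, "ax": -0.0172, "ay": -0.0138, "az": 0.0437},
    {"dx": -0.0274, "dy": -0.0108, "dz": 0.0036, "ax": -0.0172, "ay": -0.0138, "az": 0.0437},
    {"dx": -0.0274, "dy": -0.0108, "dz": 0.0036, "ax": -0.0172, "ay": -0.0138, "az": 0.0437},
    {"dx": -0.0274, "dy": -0.0108, "dz": 0.0036, "ax": -0.0172, "ay": -0.0138, "az": 0.0437}
  ]
}}

```text
invalid input
```

Emit:
{"fn": "step_arm", "kwargs": {
  "moves": [
    {"dx": -0.0274, "dy": -0.0108, "dz": 0.0036, "ax": -0.0172, "ay": -0.0138, "az": 0.0437},
    {"dx": -0.0274, "dy": -0.0108, "dz": 0.0036, "ax": -0.0172, "ay": -0.0138, "az": 0.0437},
    {"dx": -0.0274, "dy": -0.0108, "dz": 0.0036, "ax": -0.0172, "ay": -0.0138, "az": 0.0437},
    {"dx": 0},
    {"dx": 0}
  ]
}}

```text
invalid input
```

```bash
python3 - <<'E'
from h import *
from plant import sense,imaging
w=imaging.snapshot("wrist");pickle.dump(w,open("w1.pkl","wb"))
cv2.imwrite("pics/w1.png",cv2.resize(w["img"][:,:,::-1],(800,600)))
s=sense();p0=np.array(s["ee_pos"]);R0=np.array(s["ee_rot"]).reshape(3,3)
print(s["time_s"],p0,R0,s["ft_force"],s["width"])
yaw=np.radians(-7.4);px,py,pz=packaxes(yaw);top=np.array([483,-217.5,123])
for a in(-17,17):
  for b in(-57.5,57.5): print(a,b,(proj(w,top+a*px+b*py)*800/512).round(0))
E
```

```text
0.15 [210.43898519 588.03466575 246.68697868] [[-9.41488244e-01  3.37045089e-01 -7.03093935e-04]
 [ 3.37045755e-01  9.41487330e-01 -1.32923509e-03]
 [ 2.13941873e-04 -1.48843403e-03 -9.99998869e-01]] [0.15031222 0.13343118 0.25501395] 87.5346143224179
-17 -57.5 [-533.  943.]
-17 57.5 [-401.  923.]
17 -57.5 [-551. 1003.]
17 57.5 [-416.  983.]
```

View pics/w1.png

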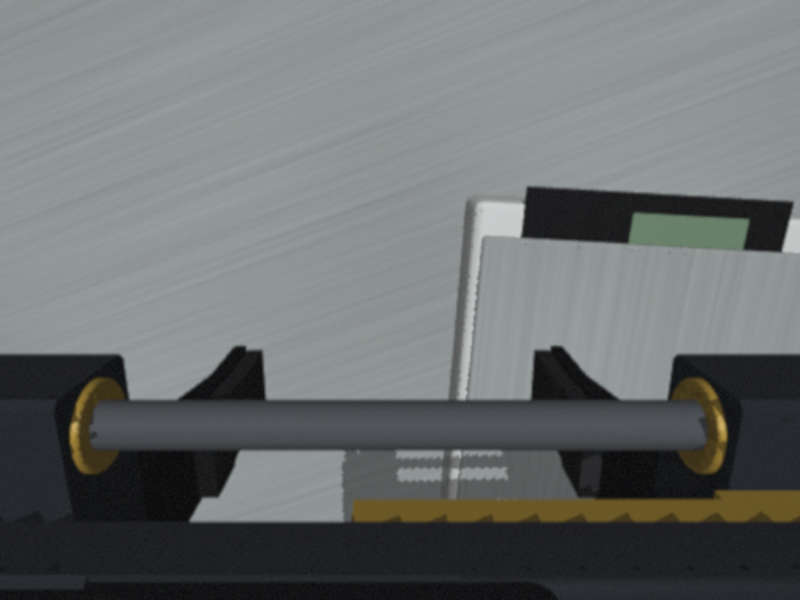

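The wrist view shows the open fingers at about (250,400) and (560,400) over a weighing scale. The arm hasn't moved, so rows probably need every field.

Emit:
{"fn": "step_arm", "kwargs": {
  "moves": [
    {"dx": 0, "dy": 0, "dz": -0.0333, "ax": 0, "ay": 0, "az": 0, "hand": 0.087},
    {"dx": 0, "dy": 0, "dz": -0.0333, "ax": 0, "ay": 0, "az": 0, "hand": 0.087},
    {"dx": 0, "dy": 0, "dz": -0.0333, "ax": 0, "ay": 0, "az": 0, "hand": 0.087}
  ]
}}

```text
time_s: 0.4
ee_pos: [210.4, 587.8, 347.4]
ee_rot: [[-0.941, 0.337, -0.001], [0.337, 0.941, -0.002], [0.0, -0.003, -1.0]]
ft_force: [-0.5, 1.4, 0.6]
width: 86.7
grasp_force: 0.0
```

Emit:
{"fn": "step_arm", "kwargs": {
  "moves": [
    {"dx": -0.0274, "dy": -0.0108, "dz": 0.0036, "ax": -0.0172, "ay": -0.0138, "az": 0.0437, "hand": 0.087},
    {"dx": -0.0274, "dy": -0.0108, "dz": 0.0036, "ax": -0.0172, "ay": -0.0138, "az": 0.0437, "hand": 0.087},
    {"dx": -0.0274, "dy": -0.0108, "dz": 0.0036, "ax": -0.0172, "ay": -0.0138, "az": 0.0437, "hand": 0.087},
    {"dx": -0.0274, "dy": -0.0108, "dz": 0.0036, "ax": -0.0172, "ay": -0.0138, "az": 0.0437, "hand": 0.087},
    {"dx": -0.0274, "dy": -0.0108, "dz": 0.0036, "ax": -0.0172, "ay": -0.0138, "az": 0.0437, "hand": 0.087},
    {"dx": -0.0274, "dy": -0.0108, "dz": 0.0036, "ax": -0.0172, "ay": -0.0138, "az": 0.0437, "hand": 0.087},
    {"dx": -0.0274, "dy": -0.0108, "dz": 0.0036, "ax": -0.0172, "ay": -0.0138, "az": 0.0437, "hand": 0.087},
    {"dx": -0.0274, "dy": -0.0108, "dz": 0.0036, "ax": -0.0172, "ay": -0.0138, "az": 0.0437, "hand": 0.087},
    {"dx": -0.0274, "dy": -0.0108, "dz": 0.0036, "ax": -0.0172, "ay": -0.0138, "az": 0.0437, "hand": 0.087},
    {"dx": -0.0274, "dy": -0.0108, "dz": 0.0036, "ax": -0.0172, "ay": -0.0138, "az": 0.0437, "hand": 0.087}
  ]
}}

```text
time_s: 1.23
ee_pos: [392.0, 356.6, 315.9]
ee_rot: [[-0.698, 0.686, 0.206], [0.71, 0.701, 0.07], [-0.096, 0.195, -0.976]]
ft_force: [1.1, -0.1, -0.0]
width: 87.1
grasp_force: 0.0
```

Emit:
{"fn": "step_arm", "kwargs": {
  "moves": [
    {"dx": -0.0274, "dy": -0.0108, "dz": 0.0036, "ax": -0.0172, "ay": -0.0138, "az": 0.0437, "hand": 0.087},
    {"dx": -0.0274, "dy": -0.0108, "dz": 0.0036, "ax": -0.0172, "ay": -0.0138, "az": 0.0437, "hand": 0.087},
    {"dx": -0.0274, "dy": -0.0108, "dz": 0.0036, "ax": -0.0172, "ay": -0.0138, "az": 0.0437, "hand": 0.087},
    {"dx": -0.0274, "dy": -0.0108, "dz": 0.0036, "ax": -0.0172, "ay": -0.0138, "az": 0.0437, "hand": 0.087},
    {"dx": -0.0274, "dy": -0.0108, "dz": 0.0036, "ax": -0.0172, "ay": -0.0138, "az": 0.0437, "hand": 0.087},
    {"dx": -0.0274, "dy": -0.0108, "dz": 0.0036, "ax": -0.0172, "ay": -0.0138, "az": 0.0437, "hand": 0.087},
    {"dx": -0.0274, "dy": -0.0108, "dz": 0.0036, "ax": -0.0172, "ay": -0.0138, "az": 0.0437, "hand": 0.087},
    {"dx": -0.0274, "dy": -0.0108, "dz": 0.0036, "ax": -0.0172, "ay": -0.0138, "az": 0.0437, "hand": 0.087},
    {"dx": -0.0274, "dy": -0.0108, "dz": 0.0036, "ax": -0.0172, "ay": -0.0138, "az": 0.0437, "hand": 0.087},
    {"dx": -0.0274, "dy": -0.0108, "dz": 0.0036, "ax": -0.0172, "ay": -0.0138, "az": 0.0437, "hand": 0.087}
  ]
}}

```text
time_s: 2.07
ee_pos: [464.3, 73.5, 279.1]
ee_rot: [[-0.31, 0.856, 0.413], [0.946, 0.322, 0.044], [-0.095, 0.404, -0.91]]
ft_force: [0.4, 0.1, 1.2]
width: 87.2
grasp_force: 0.0
```

Emit:
{"fn": "step_arm", "kwargs": {
  "moves": [
    {"dx": -0.0274, "dy": -0.0108, "dz": 0.0036, "ax": -0.0172, "ay": -0.0138, "az": 0.0437, "hand": 0.087},
    {"dx": -0.0274, "dy": -0.0108, "dz": 0.0036, "ax": -0.0172, "ay": -0.0138, "az": 0.0437, "hand": 0.087},
    {"dx": -0.0274, "dy": -0.0108, "dz": 0.0036, "ax": -0.0172, "ay": -0.0138, "az": 0.0437, "hand": 0.087},
    {"dx": -0.0274, "dy": -0.0108, "dz": 0.0036, "ax": -0.0172, "ay": -0.0138, "az": 0.0437, "hand": 0.087},
    {"dx": -0.0274, "dy": -0.0108, "dz": 0.0036, "ax": -0.0172, "ay": -0.0138, "az": 0.0437, "hand": 0.087},
    {"dx": -0.0274, "dy": -0.0108, "dz": 0.0036, "ax": -0.0172, "ay": -0.0138, "az": 0.0437, "hand": 0.087},
    {"dx": -0.0274, "dy": -0.0108, "dz": 0.0036, "ax": -0.0172, "ay": -0.0138, "az": 0.0437, "hand": 0.087},
    {"dx": -0.0274, "dy": -0.0108, "dz": 0.0036, "ax": -0.0172, "ay": -0.0138, "az": 0.0437, "hand": 0.087},
    {"dx": -0.0274, "dy": -0.0108, "dz": 0.0036, "ax": -0.0172, "ay": -0.0138, "az": 0.0437, "hand": 0.087},
    {"dx": 0, "dy": 0, "dz": 0, "ax": 0, "ay": 0, "az": 0, "hand": 0.087}
  ]
}}

```text
time_s: 2.9
ee_pos: [427.9, -185.3, 218.3]
ee_rot: [[0.093, 0.826, 0.556], [0.996, -0.071, -0.062], [-0.011, 0.56, -0.829]]
ft_force: [-0.9, 0.7, -0.6]
width: 87.0
grasp_force: 0.0
```

```bash
python3 - <<'E'
from h import *
from plant import sense,imaging
w=imaging.snapshot("wrist");pickle.dump(w,open("w1.pkl","wb"))
cv2.imwrite("pics/w2.png",cv2.resize(w["img"][:,:,::-1],(800,600)))
s=sense();p0=np.array(s["ee_pos"]);R0=np.array(s["ee_rot"]).reshape(3,3)
print(s["time_s"],p0,R0.round(3).tolist(),s["ft_force"],s["qpos"])
yaw=np.radians(-7.4);px,py,pz=packaxes(yaw);top=np.array([483,-217.5,123])
for a in(-17,17):
  for b in(-57.5,57.5): print(a,b,(proj(w,top+a*px+b*py)*800/512).round(0))
R1=graspR(yaw);rows(R0,p0,R1,top-70*R1[:,2],4,0)
E
```

```text
2.95 [ 428.61115663 -183.70750343  219.0939047 ] [[0.091, 0.826, 0.556], [0.996, -0.069, -0.06], [-0.011, 0.56, -0.829]] [-0.5809983   0.06793617  0.04182605] [-48.33014365 -34.56595832 136.84583863  27.52037187  54.45685326
 -54.87945274]
-17 -57.5 [350. 456.]
-17 57.5 [354. 237.]
17 -57.5 [415. 458.]
17 57.5 [426. 239.]
4 x d [-0.00667, -0.00189, 0.0105] a [-0.0042, -0.0032, 0.00939] mm/row 12.6 deg/row 0.62
```

View pics/w2.png

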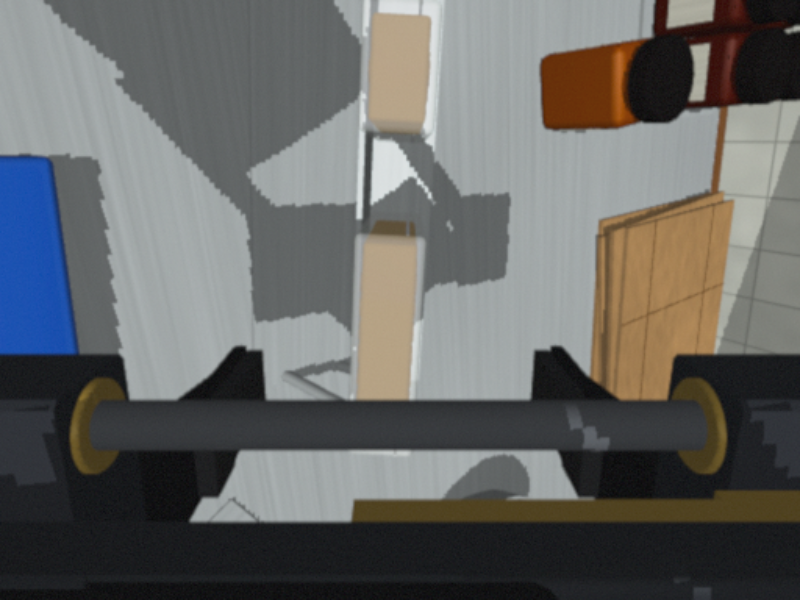

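The wrist view puts the full pack's top face between x≈354 and 424 at y≈237, running down to y≈455. That matches my prediction (354-426 at 237, 456) to within about 1 mm. The half pack is at (400,70). Closing in.

Emit:
{"fn": "step_arm", "kwargs": {
  "moves": [
    {"dx": -0.0067, "dy": -0.0019, "dz": 0.0105, "ax": -0.0042, "ay": -0.0032, "az": 0.0094, "hand": 0.087},
    {"dx": -0.0067, "dy": -0.0019, "dz": 0.0105, "ax": -0.0042, "ay": -0.0032, "az": 0.0094, "hand": 0.087},
    {"dx": -0.0067, "dy": -0.0019, "dz": 0.0105, "ax": -0.0042, "ay": -0.0032, "az": 0.0094, "hand": 0.087},
    {"dx": -0.0067, "dy": -0.0019, "dz": 0.0105, "ax": -0.0042, "ay": -0.0032, "az": 0.0094, "hand": 0.087},
    {"dx": 0, "dy": 0, "dz": 0, "ax": 0, "ay": 0, "az": 0, "hand": 0.087}
  ]
}}

```text
time_s: 3.37
ee_pos: [445.0, -209.3, 180.1]
ee_rot: [[0.122, 0.813, 0.569], [0.993, -0.1, -0.069], [0.001, 0.573, -0.819]]
ft_force: [0.4, 0.3, -0.6]
width: 86.9
grasp_force: 0.0
```

```bash
python3 - <<'E'
from h import *
from plant import sense
s=sense();p0=np.array(s["ee_pos"]);R0=np.array(s["ee_rot"]).reshape(3,3)
yaw=np.radians(-7.4);top=np.array([483,-217.5,123]);R1=graspR(yaw)
print(R1.T@(p0-top),np.degrees(Ro.from_matrix(R0.T@R1).as_rotvec()),s["qpos"])
rows(R0,p0,R1,top+8*R1[:,2],8,0)
E
```

```text
[  3.19624593   1.01362622 -69.02765292] [-0.01962018 -0.25642352  0.31045607] [-49.37963699 -26.03762711 136.49522542  31.96680834  46.93261711
 -59.85369755]
8 x d [-0.00042, -0.00013, 0.00963] a [-4e-05, -0.00056, 0.00068] mm/row 9.6 deg/row 0.05
```

Emit:
{"fn": "step_arm", "kwargs": {
  "moves": [
    {"dx": -0.0004, "dy": 0, "dz": 0.0097, "ax": 0, "ay": -0.0006, "az": 0.0007, "hand": 0.087},
    {"dx": -0.0004, "dy": 0, "dz": 0.0097, "ax": 0, "ay": -0.0006, "az": 0.0007, "hand": 0.087},
    {"dx": -0.0004, "dy": 0, "dz": 0.0097, "ax": 0, "ay": -0.0006, "az": 0.0007, "hand": 0.087},
    {"dx": -0.0004, "dy": 0, "dz": 0.0097, "ax": 0, "ay": -0.0006, "az": 0.0007, "hand": 0.087},
    {"dx": -0.0004, "dy": 0, "dz": 0.0097, "ax": 0, "ay": -0.0006, "az": 0.0007, "hand": 0.087},
    {"dx": -0.0004, "dy": 0, "dz": 0.0097, "ax": 0, "ay": -0.0006, "az": 0.0007, "hand": 0.087},
    {"dx": -0.0004, "dy": 0, "dz": 0.0097, "ax": 0, "ay": -0.0006, "az": 0.0007, "hand": 0.087},
    {"dx": -0.0004, "dy": 0, "dz": 0.0097, "ax": 0, "ay": -0.0006, "az": 0.0007, "hand": 0.087},
    {"dx": 0, "dy": 0, "dz": 0, "ax": 0, "ay": 0, "az": 0, "hand": 0.06},
    {"dx": 0, "dy": 0, "dz": 0, "ax": 0, "ay": 0, "az": 0, "hand": 0.05}
  ]
}}

```text
time_s: 4.2
ee_pos: [489.2, -218.2, 118.6]
ee_rot: [[0.128, 0.812, 0.57], [0.992, -0.104, -0.075], [-0.001, 0.575, -0.818]]
ft_force: [0.2, -0.4, -0.2]
width: 79.8
grasp_force: 0.0
```

Emit:
{"fn": "step_arm", "kwargs": {
  "moves": [
    {"dx": 0, "dy": 0, "dz": 0, "ax": 0, "ay": 0, "az": 0, "hand": 0.04},
    {"dx": 0, "dy": 0, "dz": 0, "ax": 0, "ay": 0, "az": 0, "hand": 0.036},
    {"dx": 0, "dy": 0, "dz": 0, "ax": 0, "ay": 0, "az": 0, "hand": 0.03},
    {"dx": 0, "dy": 0, "dz": 0, "ax": 0, "ay": 0, "az": 0, "hand": 0.02},
    {"dx": 0, "dy": 0, "dz": 0, "ax": 0, "ay": 0, "az": 0, "hand": 0.02},
    {"dx": 0, "dy": 0, "dz": 0, "ax": 0, "ay": 0, "az": 0, "hand": 0.02}
  ]
}}

```text
time_s: 4.7
ee_pos: [488.8, -219.6, 118.6]
ee_rot: [[0.131, 0.811, 0.57], [0.991, -0.106, -0.077], [-0.002, 0.575, -0.818]]
ft_force: [-0.5, 0.3, 0.4]
width: 41.6
grasp_force: 0.0
```

```bash
python3 - <<'E'
from h import *
from plant import sense
s=sense();p0=np.array(s["ee_pos"]);R0=np.array(s["ee_rot"]).reshape(3,3)
yaw=np.radians(-7.4);top=np.array([483,-217.5,123]);R1=graspR(yaw)
print(R1.T@(p0-top),np.degrees(Ro.from_matrix(R0.T@R1).as_rotvec()),s["qpos"],s["width"],s["grasp_force"],s["ft_force"])
E
```

```text
[-1.31278685  2.38972981  7.04233404] [ 0.13102047  0.1725341  -0.01323135] [-44.84194447 -11.14928503 133.3937511   37.86011496  34.4808882
 -64.66048126] 41.63564210204547 0.0 [-0.46108198  0.26659626  0.37966062]
```

Emit:
{"fn": "step_arm", "kwargs": {
  "moves": [
    {"dx": 0, "dy": 0, "dz": 0, "ax": 0, "ay": 0, "az": 0, "hand": 0.02},
    {"dx": 0, "dy": 0, "dz": 0, "ax": 0, "ay": 0, "az": 0, "hand": 0.02},
    {"dx": 0, "dy": 0, "dz": 0, "ax": 0, "ay": 0, "az": 0, "hand": 0.02},
    {"dx": 0, "dy": 0, "dz": 0, "ax": 0, "ay": 0, "az": 0, "hand": 0.02},
    {"dx": 0, "dy": 0, "dz": 0, "ax": 0, "ay": 0, "az": 0, "hand": 0.02}
  ]
}}

```text
time_s: 5.12
ee_pos: [488.3, -219.2, 117.8]
ee_rot: [[0.13, 0.812, 0.569], [0.991, -0.105, -0.076], [-0.002, 0.574, -0.819]]
ft_force: [-5.8, 0.4, 1.5]
width: 33.9
grasp_force: 29.7
```

Emit:
{"fn": "step_arm", "kwargs": {
  "moves": [
    {"dx": 0, "dy": 0, "dz": -0.006, "ax": 0, "ay": 0, "az": 0, "hand": 0.02},
    {"dx": 0, "dy": 0, "dz": -0.01, "ax": 0, "ay": 0, "az": 0, "hand": 0.02},
    {"dx": 0, "dy": 0, "dz": -0.012, "ax": 0, "ay": 0, "az": 0, "hand": 0.02},
    {"dx": 0, "dy": 0, "dz": -0.012, "ax": 0, "ay": 0, "az": 0, "hand": 0.02},
    {"dx": 0, "dy": 0, "dz": -0.012, "ax": 0, "ay": 0, "az": 0, "hand": 0.02},
    {"dx": 0, "dy": 0, "dz": -0.012, "ax": 0, "ay": 0, "az": 0, "hand": 0.02},
    {"dx": 0, "dy": 0, "dz": -0.012, "ax": 0, "ay": 0, "az": 0, "hand": 0.02},
    {"dx": 0, "dy": 0, "dz": -0.012, "ax": 0, "ay": 0, "az": 0, "hand": 0.02},
    {"dx": 0, "dy": 0, "dz": -0.01, "ax": 0, "ay": 0, "az": 0, "hand": 0.02},
    {"dx": 0, "dy": 0, "dz": 0, "ax": 0, "ay": 0, "az": 0, "hand": 0.02}
  ]
}}

```text
time_s: 5.95
ee_pos: [432.4, -212.1, 199.7]
ee_rot: [[0.131, 0.811, 0.571], [0.991, -0.105, -0.078], [-0.003, 0.576, -0.818]]
ft_force: [-0.1, -0.7, -4.0]
width: 33.8
grasp_force: 29.7
```

```bash
python3 - <<'E'
from h import *
from plant import sense
s=sense();p0=np.array(s["ee_pos"]);R0=np.array(s["ee_rot"]).reshape(3,3);print(p0,s["qpos"],s["width"],s["grasp_force"],s["ft_force"])
a=np.radians(75.6);y=np.array([np.cos(a),np.sin(a),0]);z=np.array([0,0,-1.]);R1=np.c_[np.cross(y,z),y,z]
up=p0+[0,0,60]
print("world up 60 in tool",R0.T@[0,0,60])
rows(R0,up,R1,np.array([496,288.5,270]),32)
E
```

```text
[ 432.44541347 -212.102339    199.68356851] [-51.23364759 -30.03703205 136.78825824  30.86977811  50.50389274
 -58.90766936] 33.836957616451684 29.672911337111145 [-0.08999105 -0.7381853  -4.0159796 ]
world up 60 in tool [ -0.20854904  34.55026621 -49.05339552]
32 x d [0.01306, 0.0111, 0.00218] a [0.01557, 0.01396, -0.04376] mm/row 17.3 deg/row 2.78
   4 [477.0, -162.0, 276.0] tz [0.52, -0.02, -0.85]
   8 [514.0, -105.0, 287.0] tz [0.46, 0.02, -0.89]
   12 [541.0, -41.0, 293.0] tz [0.39, 0.06, -0.92]
   16 [556.0, 26.0, 294.0] tz [0.31, 0.08, -0.95]
   20 [559.0, 95.0, 292.0] tz [0.23, 0.08, -0.97]
   24 [550.0, 163.0, 286.0] tz [0.15, 0.07, -0.99]
   28 [529.0, 228.0, 279.0] tz [0.07, 0.04, -1.0]
   32 [496.0, 289.0, 270.0] tz [0.0, 0.0, -1.0]
```

Emit:
{"fn": "step_arm", "kwargs": {
  "moves": [
    {"dx": 0, "dy": 0.0115, "dz": -0.0164, "ax": 0, "ay": 0, "az": 0, "hand": 0.02},
    {"dx": 0, "dy": 0.0115, "dz": -0.0164, "ax": 0, "ay": 0, "az": 0, "hand": 0.02},
    {"dx": 0, "dy": 0.0115, "dz": -0.0164, "ax": 0, "ay": 0, "az": 0, "hand": 0.02},
    {"dx": 0.0131, "dy": 0.0111, "dz": 0.0022, "ax": 0.0156, "ay": 0.014, "az": -0.0438, "hand": 0.02},
    {"dx": 0.0131, "dy": 0.0111, "dz": 0.0022, "ax": 0.0156, "ay": 0.014, "az": -0.0438, "hand": 0.02},
    {"dx": 0.0131, "dy": 0.0111, "dz": 0.0022, "ax": 0.0156, "ay": 0.014, "az": -0.0438, "hand": 0.02},
    {"dx": 0.0131, "dy": 0.0111, "dz": 0.0022, "ax": 0.0156, "ay": 0.014, "az": -0.0438, "hand": 0.02},
    {"dx": 0.0131, "dy": 0.0111, "dz": 0.0022, "ax": 0.0156, "ay": 0.014, "az": -0.0438, "hand": 0.02},
    {"dx": 0.0131, "dy": 0.0111, "dz": 0.0022, "ax": 0.0156, "ay": 0.014, "az": -0.0438, "hand": 0.02},
    {"dx": 0.0131, "dy": 0.0111, "dz": 0.0022, "ax": 0.0156, "ay": 0.014, "az": -0.0438, "hand": 0.02}
  ]
}}

```text
time_s: 6.78
ee_pos: [506.3, -118.1, 282.1]
ee_rot: [[-0.183, 0.862, 0.473], [0.98, 0.198, 0.017], [-0.079, 0.467, -0.881]]
ft_force: [-0.5, -0.9, -3.8]
width: 33.7
grasp_force: 29.7
```

Emit:
{"fn": "step_arm", "kwargs": {
  "moves": [
    {"dx": 0.0131, "dy": 0.0111, "dz": 0.0022, "ax": 0.0156, "ay": 0.014, "az": -0.0438, "hand": 0.02},
    {"dx": 0.0131, "dy": 0.0111, "dz": 0.0022, "ax": 0.0156, "ay": 0.014, "az": -0.0438, "hand": 0.02},
    {"dx": 0.0131, "dy": 0.0111, "dz": 0.0022, "ax": 0.0156, "ay": 0.014, "az": -0.0438, "hand": 0.02},
    {"dx": 0.0131, "dy": 0.0111, "dz": 0.0022, "ax": 0.0156, "ay": 0.014, "az": -0.0438, "hand": 0.02},
    {"dx": 0.0131, "dy": 0.0111, "dz": 0.0022, "ax": 0.0156, "ay": 0.014, "az": -0.0438, "hand": 0.02},
    {"dx": 0.0131, "dy": 0.0111, "dz": 0.0022, "ax": 0.0156, "ay": 0.014, "az": -0.0438, "hand": 0.02},
    {"dx": 0.0131, "dy": 0.0111, "dz": 0.0022, "ax": 0.0156, "ay": 0.014, "az": -0.0438, "hand": 0.02},
    {"dx": 0.0131, "dy": 0.0111, "dz": 0.0022, "ax": 0.0156, "ay": 0.014, "az": -0.0438, "hand": 0.02},
    {"dx": 0.0131, "dy": 0.0111, "dz": 0.0022, "ax": 0.0156, "ay": 0.014, "az": -0.0438, "hand": 0.02},
    {"dx": 0.0131, "dy": 0.0111, "dz": 0.0022, "ax": 0.0156, "ay": 0.014, "az": -0.0438, "hand": 0.02}
  ]
}}

```text
time_s: 7.62
ee_pos: [557.8, 45.3, 291.0]
ee_rot: [[-0.597, 0.749, 0.289], [0.794, 0.602, 0.08], [-0.114, 0.277, -0.954]]
ft_force: [0.6, -0.6, -4.8]
width: 33.5
grasp_force: 29.7
```

```bash
python3 - <<'E'
from h import *
from plant import sense
s=sense();p0=np.array(s["ee_pos"]);R0=np.array(s["ee_rot"]).reshape(3,3);print(p0,s["qpos"],s["width"],s["grasp_force"])
a=np.radians(75.6);y=np.array([np.cos(a),np.sin(a),0]);z=np.array([0,0,-1.]);R1=np.c_[np.cross(y,z),y,z]
rows(R0,p0,R1,np.array([496,288.5,265]),16)
E
```

```text
[557.81343617  45.2672307  290.98544694] [ -7.2563717  -10.75816704 108.04242786   7.23742998  66.72154637
 -47.04062209] 33.466980592299166 29.725435436703265
16 x d [0.01215, 0.01031, 0.00219] a [0.01456, 0.01278, -0.04085] mm/row 16.1 deg/row 2.59
   4 [558.0, 109.0, 287.0] tz [0.21, 0.08, -0.97]
   8 [548.0, 173.0, 281.0] tz [0.14, 0.06, -0.99]
   12 [527.0, 233.0, 274.0] tz [0.07, 0.04, -1.0]
   16 [496.0, 289.0, 265.0] tz [-0.0, -0.0, -1.0]
```

Emit:
{"fn": "step_arm", "kwargs": {
  "moves": [
    {"dx": 0.0122, "dy": 0.0103, "dz": 0.0022, "ax": 0.0146, "ay": 0.0128, "az": -0.0409, "hand": 0.02},
    {"dx": 0.0122, "dy": 0.0103, "dz": 0.0022, "ax": 0.0146, "ay": 0.0128, "az": -0.0409, "hand": 0.02},
    {"dx": 0.0122, "dy": 0.0103, "dz": 0.0022, "ax": 0.0146, "ay": 0.0128, "az": -0.0409, "hand": 0.02},
    {"dx": 0.0122, "dy": 0.0103, "dz": 0.0022, "ax": 0.0146, "ay": 0.0128, "az": -0.0409, "hand": 0.02},
    {"dx": 0.0122, "dy": 0.0103, "dz": 0.0022, "ax": 0.0146, "ay": 0.0128, "az": -0.0409, "hand": 0.02},
    {"dx": 0.0122, "dy": 0.0103, "dz": 0.0022, "ax": 0.0146, "ay": 0.0128, "az": -0.0409, "hand": 0.02},
    {"dx": 0.0122, "dy": 0.0103, "dz": 0.0022, "ax": 0.0146, "ay": 0.0128, "az": -0.0409, "hand": 0.02},
    {"dx": 0.0122, "dy": 0.0103, "dz": 0.0022, "ax": 0.0146, "ay": 0.0128, "az": -0.0409, "hand": 0.02},
    {"dx": 0.0122, "dy": 0.0103, "dz": 0.0022, "ax": 0.0146, "ay": 0.0128, "az": -0.0409, "hand": 0.02},
    {"dx": 0.0122, "dy": 0.0103, "dz": 0.0022, "ax": 0.0146, "ay": 0.0128, "az": -0.0409, "hand": 0.02}
  ]
}}

```text
time_s: 8.45
ee_pos: [538.4, 203.4, 277.3]
ee_rot: [[-0.876, 0.471, 0.103], [0.478, 0.877, 0.052], [-0.065, 0.095, -0.993]]
ft_force: [-0.7, 0.8, -4.8]
width: 33.6
grasp_force: 29.7
```

Emit:
{"fn": "step_arm", "kwargs": {
  "moves": [
    {"dx": 0.0122, "dy": 0.0103, "dz": 0.0022, "ax": 0.0146, "ay": 0.0128, "az": -0.0409, "hand": 0.02},
    {"dx": 0.0122, "dy": 0.0103, "dz": 0.0022, "ax": 0.0146, "ay": 0.0128, "az": -0.0409, "hand": 0.02},
    {"dx": 0.0122, "dy": 0.0103, "dz": 0.0022, "ax": 0.0146, "ay": 0.0128, "az": -0.0409, "hand": 0.02},
    {"dx": 0.0122, "dy": 0.0103, "dz": 0.0022, "ax": 0.0146, "ay": 0.0128, "az": -0.0409, "hand": 0.02},
    {"dx": 0.0122, "dy": 0.0103, "dz": 0.0022, "ax": 0.0146, "ay": 0.0128, "az": -0.0409, "hand": 0.02},
    {"dx": 0, "dy": 0, "dz": 0, "ax": 0, "ay": 0, "az": 0, "hand": 0.02},
    {"dx": 0, "dy": 0, "dz": 0, "ax": 0, "ay": 0, "az": 0, "hand": 0.02}
  ]
}}

```text
time_s: 9.03
ee_pos: [504.1, 275.2, 266.7]
ee_rot: [[-0.957, 0.288, 0.017], [0.288, 0.957, 0.01], [-0.013, 0.014, -1.0]]
ft_force: [-0.6, -0.2, -3.8]
width: 34.1
grasp_force: 29.8
```

```bash
python3 - <<'E'
from h import *
from plant import sense,imaging
d={n:imaging.snapshot(n) for n in("scene","top")};pickle.dump(d,open("s1.pkl","wb"))
s=sense();p0=np.array(s["ee_pos"]);R0=np.array(s["ee_rot"]).reshape(3,3);print(s["time_s"],p0,s["qpos"],s["width"],s["grasp_force"],s["ft_force"],s["wrist_torque"])
a=np.radians(75.6);y=np.array([np.cos(a),np.sin(a),0]);z=np.array([0,0,-1.]);R1=np.c_[np.cross(y,z),y,z]
rows(R0,p0,R1,np.array([496,288.5,200]),5,0)
im=np.hstack([cv2.resize(d["scene"]["img"][130:290,330:490],(400,400)),cv2.resize(d["top"]["img"][140:260,80:200],(400,400))])
cv2.imwrite("pics/p1.png",im[:,:,::-1])
E
```

```text
9.1333 [504.8109736  274.11609074 267.58279901] [ 20.54959895   4.09567467  94.80087266   0.16046193  79.93020402
 -52.6176775 ] 34.0968442093824 29.768560426091426 [ 0.26796606  0.44239542 -3.93151449] [-0.02596244 -0.03431128  0.00691131]
5 x d [0.0026, 0.00217, 0.01351] a [0.00286, 0.00298, -0.00858] mm/row 13.9 deg/row 0.55
```

View pics/p1.png

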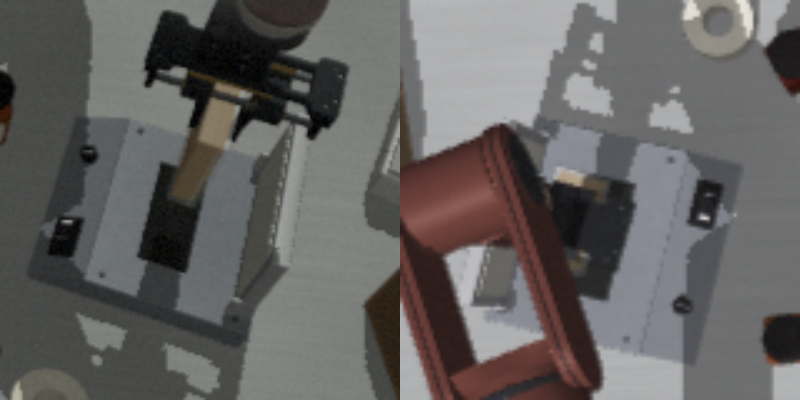

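The scene view shows the pack gripped and hanging above the strip (strip in the crop at (170,220)). The rocker is at (68,235) and the panel at (270,215). Lowering.

Emit:
{"fn": "step_arm", "kwargs": {
  "moves": [
    {"dx": 0.0026, "dy": 0.0022, "dz": 0.0135, "ax": 0.0029, "ay": 0.003, "az": -0.0086, "hand": 0.02},
    {"dx": 0.0026, "dy": 0.0022, "dz": 0.0135, "ax": 0.0029, "ay": 0.003, "az": -0.0086, "hand": 0.02},
    {"dx": 0.0026, "dy": 0.0022, "dz": 0.0135, "ax": 0.0029, "ay": 0.003, "az": -0.0086, "hand": 0.02},
    {"dx": 0.0026, "dy": 0.0022, "dz": 0.0135, "ax": 0.0029, "ay": 0.003, "az": -0.0086, "hand": 0.02},
    {"dx": 0.0026, "dy": 0.0022, "dz": 0.0135, "ax": 0.0029, "ay": 0.003, "az": -0.0086, "hand": 0.02},
    {"dx": 0, "dy": 0, "dz": 0, "ax": 0, "ay": 0, "az": 0, "hand": 0.02},
    {"dx": 0, "dy": 0, "dz": 0, "ax": 0, "ay": 0, "az": 0, "hand": 0.02}
  ]
}}

```text
time_s: 9.72
ee_pos: [495.0, 288.7, 199.0]
ee_rot: [[-0.969, 0.248, -0.003], [0.248, 0.969, -0.001], [0.002, -0.002, -1.0]]
ft_force: [-0.2, -0.5, -3.4]
width: 34.1
grasp_force: 29.8
```

```bash
python3 - <<'E'
from h import *
from plant import sense,imaging
s=sense();p0=np.array(s["ee_pos"]);R0=np.array(s["ee_rot"]).reshape(3,3);print(s["time_s"],p0,s["ft_force"])
a=np.radians(75.6);y=np.array([np.cos(a),np.sin(a),0]);z=np.array([0,0,-1.]);R1=np.c_[np.cross(y,z),y,z]
rows(R0,p0,R1,np.array([496,288.5,157]),7,0)
d={n:imaging.snapshot(n) for n in("scene",)};pickle.dump(d,open("s2.pkl","wb"))
c=d["scene"];x0,y0,w,h=370,150,80,60
cv2.imwrite("pics/p2.png",cv2.resize(c["img"][y0:y0+h,x0:x0+w,::-1],(800,600),interpolation=cv2.INTER_CUBIC))
# predicted pack outline for a perfect hang at the present TCP
for nm,f in(("top",7),("bot",-108)):
  for sx in(-57.5,57.5):
    for sy in(-17,17):
      q=p0+R0@[1.3+sx,sy,-f];print(nm,sx,sy,((proj(c,q)-[x0,y0])*10).round(0))
E
```

```text
9.7167 [494.97943512 288.69782781 199.0012153 ] [-0.16202791 -0.52356342 -3.35291775]
7 x d [-0.00016, 2e-05, 0.006] a [-0.00026, -0.00032, 0.00015] mm/row 6.0 deg/row 0.03
top -57.5 -17 [350. 491.]
top -57.5 17 [473. 529.]
top 57.5 -17 [423. 181.]
top 57.5 17 [541. 216.]
bot -57.5 -17 [234. 698.]
bot -57.5 17 [348. 734.]
bot 57.5 -17 [307. 401.]
bot 57.5 17 [416. 435.]
```

View pics/p2.png

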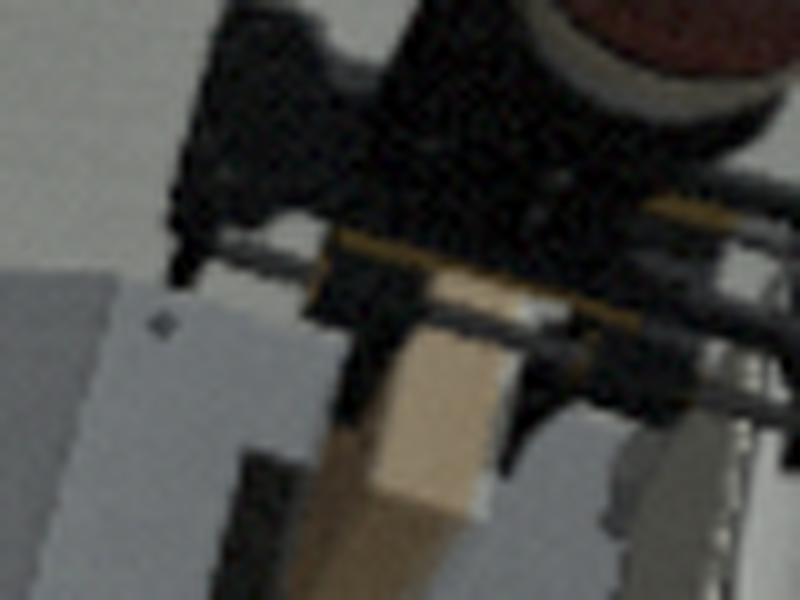

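The pack's near top corners are at (370,487) and (480,517) against predicted (350,491) and (473,529). That is within about 1 px at native resolution, and the pack hangs straight. Lowering further.

Emit:
{"fn": "step_arm", "kwargs": {
  "moves": [
    {"dx": 0, "dy": 0, "dz": 0.006, "ax": 0, "ay": 0, "az": 0, "hand": 0.02},
    {"dx": 0, "dy": 0, "dz": 0.006, "ax": 0, "ay": 0, "az": 0, "hand": 0.02},
    {"dx": 0, "dy": 0, "dz": 0.006, "ax": 0, "ay": 0, "az": 0, "hand": 0.02},
    {"dx": 0, "dy": 0, "dz": 0.006, "ax": 0, "ay": 0, "az": 0, "hand": 0.02},
    {"dx": 0, "dy": 0, "dz": 0.006, "ax": 0, "ay": 0, "az": 0, "hand": 0.02},
    {"dx": 0, "dy": 0, "dz": 0.006, "ax": -0.001, "ay": -0.001, "az": 0, "hand": 0.02},
    {"dx": 0, "dy": 0, "dz": 0.005, "ax": -0.001, "ay": -0.001, "az": 0, "hand": 0.02},
    {"dx": 0, "dy": 0, "dz": 0, "ax": 0, "ay": 0, "az": 0, "hand": 0.02},
    {"dx": 0, "dy": 0, "dz": 0, "ax": 0, "ay": 0, "az": 0, "hand": 0.02}
  ]
}}

```text
time_s: 10.52
ee_pos: [495.7, 288.7, 159.3]
ee_rot: [[-0.969, 0.248, 0.002], [0.248, 0.969, 0.001], [-0.002, 0.002, -1.0]]
ft_force: [0.1, -1.0, -3.8]
width: 33.9
grasp_force: 29.8
```

Emit:
{"fn": "step_arm", "kwargs": {
  "moves": [
    {"dx": 0, "dy": 0, "dz": 0.0015, "ax": 0, "ay": 0, "az": 0, "hand": 0.02},
    {"dx": 0, "dy": 0, "dz": 0.0015, "ax": 0, "ay": 0, "az": 0, "hand": 0.02},
    {"dx": 0, "dy": 0, "dz": 0, "ax": 0, "ay": 0, "az": 0, "hand": 0.02}
  ]
}}

```text
time_s: 10.77
ee_pos: [496.1, 288.9, 156.9]
ee_rot: [[-0.969, 0.248, 0.003], [0.248, 0.969, 0.002], [-0.002, 0.002, -1.0]]
ft_force: [1.1, 0.1, -4.6]
width: 34.0
grasp_force: 29.8
```

Emit:
{"fn": "step_arm", "kwargs": {
  "moves": [
    {"dx": 0, "dy": 0, "dz": 0.001, "ax": 0, "ay": 0, "az": 0, "hand": 0.02},
    {"dx": 0, "dy": 0, "dz": 0.001, "ax": 0, "ay": 0, "az": 0, "hand": 0.02},
    {"dx": 0, "dy": 0, "dz": 0, "ax": 0, "ay": 0, "az": 0, "hand": 0.02}
  ]
}}

```text
time_s: 11.02
ee_pos: [496.0, 288.8, 154.7]
ee_rot: [[-0.969, 0.248, 0.003], [0.248, 0.969, 0.001], [-0.002, 0.002, -1.0]]
ft_force: [0.2, 0.2, -4.9]
width: 33.8
grasp_force: 29.8
```

Emit:
{"fn": "step_arm", "kwargs": {
  "moves": [
    {"dx": 0, "dy": 0, "dz": 0.001, "ax": 0, "ay": 0, "az": 0, "hand": 0.02},
    {"dx": 0, "dy": 0, "dz": 0.001, "ax": 0, "ay": 0, "az": 0, "hand": 0.02},
    {"dx": 0, "dy": 0, "dz": 0, "ax": 0, "ay": 0, "az": 0, "hand": 0.02}
  ]
}}

```text
time_s: 11.27
ee_pos: [495.9, 288.8, 152.6]
ee_rot: [[-0.969, 0.248, 0.002], [0.248, 0.969, 0.001], [-0.002, 0.002, -1.0]]
ft_force: [-0.1, 0.6, -4.8]
width: 33.8
grasp_force: 29.8
```

Emit:
{"fn": "step_arm", "kwargs": {
  "moves": [
    {"dx": 0, "dy": 0, "dz": 0.001, "ax": 0, "ay": 0, "az": 0, "hand": 0.02},
    {"dx": 0, "dy": 0, "dz": 0, "ax": 0, "ay": 0, "az": 0, "hand": 0.02}
  ]
}}

```text
time_s: 11.43
ee_pos: [496.0, 288.9, 151.7]
ee_rot: [[-0.969, 0.248, 0.003], [0.248, 0.969, 0.001], [-0.002, 0.002, -1.0]]
ft_force: [0.4, 0.1, -4.6]
width: 33.7
grasp_force: 29.8
```

Emit:
{"fn": "step_arm", "kwargs": {
  "moves": [
    {"dx": 0, "dy": 0, "dz": 0.001, "ax": 0, "ay": 0, "az": 0, "hand": 0.02},
    {"dx": 0, "dy": 0, "dz": 0, "ax": 0, "ay": 0, "az": 0, "hand": 0.02}
  ]
}}

```text
time_s: 11.6
ee_pos: [496.0, 288.8, 150.7]
ee_rot: [[-0.969, 0.248, 0.003], [0.248, 0.969, 0.001], [-0.002, 0.002, -1.0]]
ft_force: [0.4, 0.7, -4.0]
width: 33.9
grasp_force: 29.8
```

Emit:
{"fn": "step_arm", "kwargs": {
  "moves": [
    {"dx": 0, "dy": 0, "dz": 0.001, "ax": 0, "ay": 0, "az": 0, "hand": 0.02},
    {"dx": 0, "dy": 0, "dz": 0, "ax": 0, "ay": 0, "az": 0, "hand": 0.02}
  ]
}}

```text
time_s: 11.77
ee_pos: [496.0, 288.9, 149.7]
ee_rot: [[-0.969, 0.248, 0.003], [0.248, 0.969, 0.002], [-0.002, 0.002, -1.0]]
ft_force: [0.1, -0.6, -4.5]
width: 33.9
grasp_force: 29.8
```

Emit:
{"fn": "step_arm", "kwargs": {
  "moves": [
    {"dx": 0, "dy": 0, "dz": 0.0007, "ax": 0, "ay": 0, "az": 0, "hand": 0.02},
    {"dx": 0, "dy": 0, "dz": 0, "ax": 0, "ay": 0, "az": 0, "hand": 0.02}
  ]
}}

```text
time_s: 11.93
ee_pos: [496.0, 288.9, 149.0]
ee_rot: [[-0.969, 0.248, 0.003], [0.248, 0.969, 0.001], [-0.002, 0.002, -1.0]]
ft_force: [-0.2, 0.3, -4.0]
width: 34.0
grasp_force: 29.8
```

Emit:
{"fn": "step_arm", "kwargs": {
  "moves": [
    {"dx": 0, "dy": 0, "dz": 0.0008, "ax": 0, "ay": 0, "az": 0, "hand": 0.02},
    {"dx": 0, "dy": 0, "dz": 0, "ax": 0, "ay": 0, "az": 0, "hand": 0.02}
  ]
}}

```text
time_s: 12.1
ee_pos: [496.3, 288.9, 148.5]
ee_rot: [[-0.969, 0.248, 0.003], [0.248, 0.969, 0.002], [-0.003, 0.002, -1.0]]
ft_force: [0.8, -0.1, -3.7]
width: 34.4
grasp_force: 29.8
```

Emit:
{"fn": "step_arm", "kwargs": {
  "moves": [
    {"dx": 0, "dy": 0, "dz": 0.0008, "ax": 0, "ay": 0, "az": 0, "hand": 0.02},
    {"dx": 0, "dy": 0, "dz": 0, "ax": 0, "ay": 0, "az": 0, "hand": 0.02}
  ]
}}

```text
time_s: 12.27
ee_pos: [496.6, 288.9, 148.2]
ee_rot: [[-0.969, 0.248, 0.004], [0.248, 0.969, 0.002], [-0.004, 0.003, -1.0]]
ft_force: [0.3, -1.1, -0.7]
width: 33.9
grasp_force: 29.8
```

Emit:
{"fn": "step_arm", "kwargs": {
  "moves": [
    {"dx": 0, "dy": 0, "dz": 0.0008, "ax": 0, "ay": 0, "az": 0, "hand": 0.02},
    {"dx": 0, "dy": 0, "dz": 0, "ax": 0, "ay": 0, "az": 0, "hand": 0.02}
  ]
}}

```text
time_s: 12.43
ee_pos: [497.1, 288.9, 147.9]
ee_rot: [[-0.969, 0.248, 0.005], [0.248, 0.969, 0.002], [-0.005, 0.003, -1.0]]
ft_force: [1.7, -1.8, 4.0]
width: 34.0
grasp_force: 29.8
```

Contact confirmed: the force went from -4 to +4 N. Releasing slowly.

Emit:
{"fn": "step_arm", "kwargs": {
  "moves": [
    {"dx": 0, "dy": 0, "dz": -0.0004, "ax": 0, "ay": 0, "az": 0, "hand": 0.033},
    {"dx": 0, "dy": 0, "dz": 0, "ax": 0, "ay": 0, "az": 0, "hand": 0.035},
    {"dx": 0, "dy": 0, "dz": 0, "ax": 0, "ay": 0, "az": 0, "hand": 0.038},
    {"dx": 0, "dy": 0, "dz": 0, "ax": 0, "ay": 0, "az": 0, "hand": 0.042},
    {"dx": 0, "dy": 0, "dz": 0, "ax": 0, "ay": 0, "az": 0, "hand": 0.05},
    {"dx": 0, "dy": 0, "dz": 0, "ax": 0, "ay": 0, "az": 0, "hand": 0.06},
    {"dx": 0, "dy": 0, "dz": 0, "ax": 0, "ay": 0, "az": 0, "hand": 0.065},
    {"dx": 0, "dy": 0, "dz": 0, "ax": 0, "ay": 0, "az": 0, "hand": 0.07},
    {"dx": 0, "dy": 0, "dz": 0, "ax": 0, "ay": 0, "az": 0, "hand": 0.07},
    {"dx": 0, "dy": 0, "dz": 0, "ax": 0, "ay": 0, "az": 0, "hand": 0.07}
  ]
}}

```text
time_s: 13.27
ee_pos: [496.0, 288.9, 147.1]
ee_rot: [[-0.969, 0.248, 0.003], [0.248, 0.969, 0.002], [-0.002, 0.002, -1.0]]
ft_force: [-0.6, -1.1, -0.5]
width: 68.1
grasp_force: 0.0
```

Emit:
{"fn": "step_arm", "kwargs": {
  "moves": [
    {"dx": 0, "dy": 0, "dz": -0.01, "ax": 0, "ay": 0, "az": 0, "hand": 0.07},
    {"dx": 0, "dy": 0, "dz": -0.015, "ax": 0, "ay": 0, "az": 0, "hand": 0.07},
    {"dx": 0, "dy": 0, "dz": -0.02, "ax": 0, "ay": 0, "az": 0, "hand": 0.07},
    {"dx": 0, "dy": 0, "dz": -0.025, "ax": 0, "ay": 0, "az": 0, "hand": 0.07},
    {"dx": 0, "dy": 0, "dz": -0.025, "ax": 0, "ay": 0, "az": 0, "hand": 0.07},
    {"dx": 0, "dy": -0.035, "dz": 0, "ax": 0, "ay": 0, "az": 0, "hand": 0.05},
    {"dx": 0, "dy": -0.035, "dz": 0, "ax": 0, "ay": 0, "az": 0, "hand": 0.03},
    {"dx": 0, "dy": -0.035, "dz": 0, "ax": 0, "ay": 0, "az": 0, "hand": 0},
    {"dx": 0, "dy": -0.03, "dz": 0, "ax": 0, "ay": 0, "az": 0, "hand": 0},
    {"dx": 0, "dy": 0, "dz": 0, "ax": 0, "ay": 0, "az": 0, "hand": 0}
  ]
}}

```text
time_s: 14.1
ee_pos: [461.4, 154.2, 242.7]
ee_rot: [[-0.968, 0.251, 0.003], [0.251, 0.968, -0.0], [-0.003, 0.0, -1.0]]
ft_force: [0.4, 1.1, -0.4]
width: 44.8
grasp_force: 0.0
```

```bash
python3 - <<'E'
from h import *
from plant import sense,imaging
d={n:imaging.snapshot(n) for n in("scene","top","wrist")};pickle.dump(d,open("s3.pkl","wb"))
s=sense();p0=np.array(s["ee_pos"]);print(s["time_s"],p0,s["ft_force"],s["width"])
a=np.radians(75.6);lx=np.array([np.cos(a),np.sin(a),0]);ly=np.array([-np.sin(a),np.cos(a),0]);st=np.array([496,288.5,42])
for n in("scene","top"):
  for z in(0,115):
    print(n,z,[(proj(d[n],st+sx*lx+sy*ly+[0,0,z])).round(1).tolist() for sx in(-17,17) for sy in(-57.5,57.5)])
im=np.zeros((600,800,3),np.uint8)
im[:300,:400]=cv2.resize(d["scene"]["img"][160:250,340:460],(400,300),interpolation=cv2.INTER_CUBIC)
im[:300,400:]=cv2.resize(d["top"]["img"][170:245,100:200],(400,300),interpolation=cv2.INTER_CUBIC)
im[300:,:400]=cv2.resize(d["wrist"]["img"],(400,300))
# native-scale overlay help: rocker zoom from scene
im[300:,400:]=cv2.resize(d["scene"]["img"][210:240,335:375],(400,300),interpolation=cv2.INTER_CUBIC)
cv2.imwrite("pics/p3.png",im[:,:,::-1])
E
```

```text
14.25 [462.74241571 157.99600153 242.87968882] [-0.54840408  0.49201517  0.42915264] 32.54391603070586
scene 0 [[389.0, 228.4], [396.3, 199.3], [400.0, 232.0], [406.8, 202.6]]
scene 115 [[399.7, 209.0], [407.0, 178.6], [411.6, 212.7], [418.5, 182.0]]
top 0 [[145.7, 198.3], [139.0, 225.3], [137.8, 196.5], [131.0, 223.5]]
top 115 [[138.7, 195.6], [131.5, 224.5], [130.2, 193.7], [123.0, 222.6]]
```

View pics/p3.png

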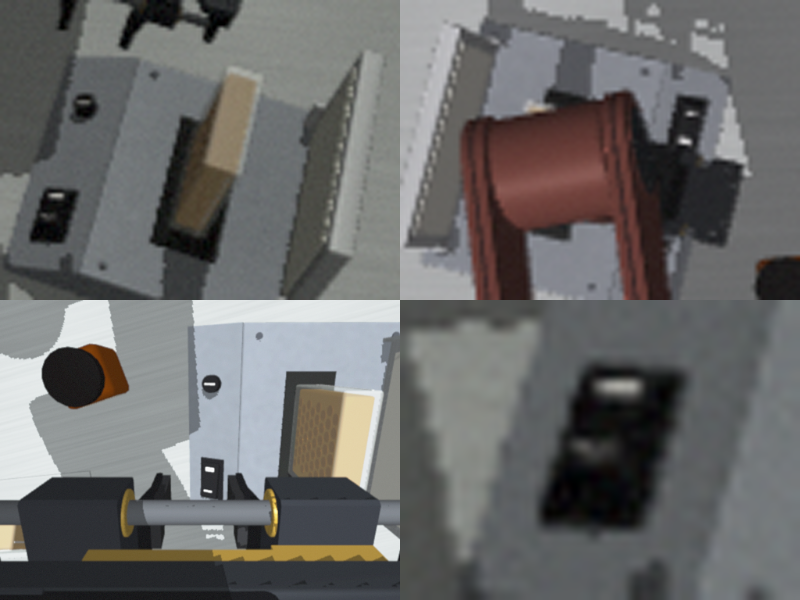

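The pack stands upright on the strip. In the scene tile its top corners are (205,160), (243,172) and (262,73), against predicted (199,163), (239,176) and (262,73). The rocker's far-from-robot half, lower in the scene zoom at (590,480), is the one to push: y = z×x of its frame points towards the robot. Planning the push.

```bash
cat >> h.py <<'E'
a_=np.radians(75.6);lx=np.array([np.cos(a_),np.sin(a_),0]);ly=np.array([-np.sin(a_),np.cos(a_),0]);Z=np.array([0,0,1.])
st=np.array([496,288.5,42]);n_=np.cos(np.radians(25))*Z-np.sin(np.radians(25))*lx
piv=np.r_[(st-119.5*lx-70*ly)[:2],24.8];push=piv+16*n_-13*ly
tz=-n_;ty=np.cos(np.radians(25))*lx+np.sin(np.radians(25))*Z;RP=np.c_[np.cross(ty,tz),ty,tz]
E
python3 - <<'E'
from h import *
from plant import sense
s=sense();p0=np.array(s["ee_pos"]);R0=np.array(s["ee_rot"]).reshape(3,3)
print(push,p0,s["width"]);rows(R0,p0,RP,push-65*tz,14)
d=pickle.load(open("s3.pkl","rb"))
w=d["wrist"];print("wrist pred pivot@+12, push (400x300 tile)",[(proj(w,q)*400/512+[0,300]).round() for q in(piv+12*n_,push,piv+12*n_+13*ly)])
print("scene zoom",[((proj(d["scene"],q)-[335,210])*10+[400,300]).round() for q in(piv,push,piv+8*n_+13*ly)])
E
```

```text
[544.99234665 145.5635967   39.30092459] [462.74241571 157.99600153 242.87968882] 32.54391603070586
14 x d [-0.00589, -0.00346, 0.00993] a [-0.03092, 0.00027, 2e-05] mm/row 12.1 deg/row 1.77
   4 [483.0, 141.0, 203.0] tz [0.03, 0.12, -0.99]
   8 [504.0, 128.0, 161.0] tz [0.06, 0.24, -0.97]
   12 [526.0, 121.0, 119.0] tz [0.09, 0.35, -0.93]
wrist pred pivot@+12, push (400x300 tile) [array([206., 480.]), array([205., 490.]), array([206., 471.])]
scene zoom [array([594., 437.]), array([572., 441.]), array([599., 389.])]
```

Emit:
{"fn": "step_arm", "kwargs": {
  "moves": [
    {"dx": -0.0059, "dy": -0.0034, "dz": 0.0099, "ax": -0.0309, "ay": 0, "az": 0, "hand": 0},
    {"dx": -0.0059, "dy": -0.0034, "dz": 0.0099, "ax": -0.0309, "ay": 0, "az": 0, "hand": 0},
    {"dx": -0.0059, "dy": -0.0034, "dz": 0.0099, "ax": -0.0309, "ay": 0, "az": 0, "hand": 0},
    {"dx": -0.0059, "dy": -0.0034, "dz": 0.0099, "ax": -0.0309, "ay": 0, "az": 0, "hand": 0},
    {"dx": -0.0059, "dy": -0.0034, "dz": 0.0099, "ax": -0.0309, "ay": 0, "az": 0, "hand": 0},
    {"dx": -0.0059, "dy": -0.0034, "dz": 0.0099, "ax": -0.0309, "ay": 0, "az": 0, "hand": 0},
    {"dx": -0.0059, "dy": -0.0034, "dz": 0.0099, "ax": -0.0309, "ay": 0, "az": 0, "hand": 0},
    {"dx": -0.0059, "dy": -0.0034, "dz": 0.0099, "ax": -0.0309, "ay": 0, "az": 0, "hand": 0},
    {"dx": -0.0059, "dy": -0.0034, "dz": 0.0099, "ax": -0.0309, "ay": 0, "az": 0, "hand": 0},
    {"dx": -0.0059, "dy": -0.0034, "dz": 0.0099, "ax": -0.0309, "ay": 0, "az": 0, "hand": 0}
  ]
}}

```text
time_s: 15.08
ee_pos: [515.7, 125.2, 139.5]
ee_rot: [[-0.969, 0.234, 0.079], [0.247, 0.922, 0.298], [-0.003, 0.308, -0.951]]
ft_force: [0.0, -0.1, -0.8]
width: 0.5
grasp_force: 0.0
```

Emit:
{"fn": "step_arm", "kwargs": {
  "moves": [
    {"dx": -0.0059, "dy": -0.0034, "dz": 0.0099, "ax": -0.0309, "ay": 0, "az": 0, "hand": 0},
    {"dx": -0.0059, "dy": -0.0034, "dz": 0.0099, "ax": -0.0309, "ay": 0, "az": 0, "hand": 0},
    {"dx": -0.0059, "dy": -0.0034, "dz": 0.0099, "ax": -0.0309, "ay": 0, "az": 0, "hand": 0},
    {"dx": -0.0059, "dy": -0.0034, "dz": 0.0099, "ax": -0.0309, "ay": 0, "az": 0, "hand": 0},
    {"dx": 0, "dy": 0, "dz": 0, "ax": 0, "ay": 0, "az": 0, "hand": 0},
    {"dx": 0, "dy": 0, "dz": 0, "ax": 0, "ay": 0, "az": 0, "hand": 0}
  ]
}}

```text
time_s: 15.58
ee_pos: [537.8, 120.0, 97.2]
ee_rot: [[-0.969, 0.225, 0.104], [0.248, 0.879, 0.408], [0.0, 0.421, -0.907]]
ft_force: [0.8, -1.3, -0.4]
width: 0.7
grasp_force: 0.0
```

```bash
python3 - <<'E'
from h import *
from plant import sense,imaging
w=imaging.snapshot("wrist");cv2.imwrite("pics/w4.png",cv2.resize(w["img"][:,:,::-1],(800,600)))
s=sense();p0=np.array(s["ee_pos"]);R0=np.array(s["ee_rot"]).reshape(3,3)
print(p0,s["width"],RP.T@(push-p0),np.degrees(Ro.from_matrix(R0.T@RP).as_rotvec()))
print([(proj(w,q)*800/512).round() for q in(piv+12*n_,push,piv+12*n_+13*ly)])
rows(R0,p0,RP,push+2*lx-30*tz,5,0)
E
```

```text
[538.13744392 120.09440991  97.94230808] 0.3295778921071999 [-0.30561417 -0.88016604 64.29317952] [-0.12195902  0.04584938  0.11276637]
[array([395., 305.]), array([395., 339.]), array([395., 273.])]
5 x d [-6e-05, 0.0002, 0.00703] a [-0.00043, 0.00016, 0.00039] mm/row 7.0 deg/row 0.03
```

View pics/w4.png

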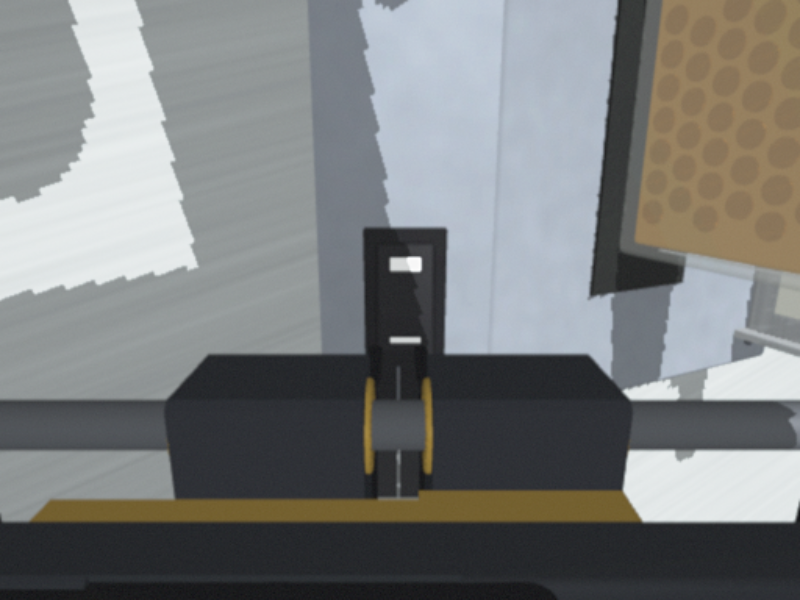

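The wrist view shows the rocker marks at (405,264) and (405,340), with the predicted push point at (395,339). The aim is right along the rocker and about 3-4 mm short towards the panel, so I'll shift +y.

Emit:
{"fn": "step_arm", "kwargs": {
  "moves": [
    {"dx": 0, "dy": 0.0007, "dz": 0.007, "ax": 0, "ay": 0, "az": 0, "hand": 0},
    {"dx": 0, "dy": 0.0007, "dz": 0.007, "ax": 0, "ay": 0, "az": 0, "hand": 0},
    {"dx": 0, "dy": 0.0007, "dz": 0.007, "ax": 0, "ay": 0, "az": 0, "hand": 0},
    {"dx": 0, "dy": 0.0007, "dz": 0.007, "ax": 0, "ay": 0, "az": 0, "hand": 0},
    {"dx": 0, "dy": 0, "dz": 0.006, "ax": 0, "ay": 0, "az": 0, "hand": 0},
    {"dx": 0, "dy": 0, "dz": 0, "ax": 0, "ay": 0, "az": 0, "hand": 0}
  ]
}}

```text
time_s: 16.13
ee_pos: [541.2, 136.6, 66.7]
ee_rot: [[-0.969, 0.224, 0.104], [0.247, 0.879, 0.408], [0.0, 0.421, -0.907]]
ft_force: [-0.6, 0.6, -0.4]
width: 0.3
grasp_force: 0.0
```

Emit:
{"fn": "step_arm", "kwargs": {
  "moves": [
    {"dx": 0, "dy": 0, "dz": 0.0025, "ax": 0, "ay": 0, "az": 0, "hand": 0},
    {"dx": 0, "dy": 0, "dz": 0.0025, "ax": 0, "ay": 0, "az": 0, "hand": 0},
    {"dx": 0, "dy": 0, "dz": 0, "ax": 0, "ay": 0, "az": 0, "hand": 0}
  ]
}}

```text
time_s: 16.38
ee_pos: [543.2, 137.8, 63.7]
ee_rot: [[-0.969, 0.224, 0.107], [0.248, 0.879, 0.407], [-0.003, 0.421, -0.907]]
ft_force: [-0.9, 0.0, 1.2]
width: 0.5
grasp_force: 0.8
```

Emit:
{"fn": "step_arm", "kwargs": {
  "moves": [
    {"dx": 0, "dy": 0, "dz": 0.0015, "ax": 0, "ay": 0, "az": 0, "hand": 0},
    {"dx": 0, "dy": 0, "dz": 0.0015, "ax": 0, "ay": 0, "az": 0, "hand": 0},
    {"dx": 0, "dy": 0, "dz": 0, "ax": 0, "ay": 0, "az": 0, "hand": 0}
  ]
}}

```text
time_s: 16.63
ee_pos: [543.7, 138.8, 61.2]
ee_rot: [[-0.969, 0.224, 0.108], [0.249, 0.879, 0.407], [-0.003, 0.421, -0.907]]
ft_force: [1.7, -0.9, 1.9]
width: 0.2
grasp_force: 0.8
```

Emit:
{"fn": "step_arm", "kwargs": {
  "moves": [
    {"dx": 0, "dy": 0, "dz": 0.0015, "ax": 0, "ay": 0, "az": 0, "hand": 0},
    {"dx": 0, "dy": 0, "dz": 0, "ax": 0, "ay": 0, "az": 0, "hand": 0}
  ]
}}

```text
time_s: 16.8
ee_pos: [543.8, 139.5, 59.7]
ee_rot: [[-0.969, 0.224, 0.108], [0.249, 0.879, 0.407], [-0.003, 0.421, -0.907]]
ft_force: [1.3, -0.4, 3.0]
width: 0.5
grasp_force: 0.9
```

Emit:
{"fn": "step_arm", "kwargs": {
  "moves": [
    {"dx": 0, "dy": 0, "dz": 0.0015, "ax": 0, "ay": 0, "az": 0, "hand": 0},
    {"dx": 0, "dy": 0, "dz": 0, "ax": 0, "ay": 0, "az": 0, "hand": 0}
  ]
}}

```text
time_s: 16.97
ee_pos: [545.0, 139.7, 59.0]
ee_rot: [[-0.968, 0.224, 0.11], [0.249, 0.879, 0.407], [-0.005, 0.421, -0.907]]
ft_force: [2.6, -3.4, 4.6]
width: 0.3
grasp_force: 2.7
```

Emit:
{"fn": "step_arm", "kwargs": {
  "moves": [
    {"dx": 0, "dy": 0, "dz": 0.0015, "ax": 0, "ay": 0, "az": 0, "hand": 0},
    {"dx": 0, "dy": 0, "dz": 0, "ax": 0, "ay": 0, "az": 0, "hand": 0}
  ]
}}

```text
time_s: 17.13
ee_pos: [545.2, 139.9, 58.7]
ee_rot: [[-0.969, 0.223, 0.109], [0.248, 0.879, 0.407], [-0.005, 0.421, -0.907]]
ft_force: [-1.9, -7.9, 13.9]
width: 0.7
grasp_force: 8.1
```

The force has risen to 16 N after about 5 mm of travel, so the rocker has bottomed. Backing off to check.

Emit:
{"fn": "step_arm", "kwargs": {
  "moves": [
    {"dx": 0, "dy": 0, "dz": -0.01, "ax": 0, "ay": 0, "az": 0, "hand": 0},
    {"dx": 0, "dy": 0, "dz": -0.02, "ax": 0, "ay": 0, "az": 0, "hand": 0},
    {"dx": 0, "dy": 0, "dz": -0.02, "ax": 0, "ay": 0, "az": 0, "hand": 0},
    {"dx": 0, "dy": 0, "dz": -0.02, "ax": 0, "ay": 0, "az": 0, "hand": 0},
    {"dx": 0, "dy": 0, "dz": -0.02, "ax": 0, "ay": 0, "az": 0, "hand": 0},
    {"dx": 0, "dy": 0, "dz": -0.02, "ax": 0, "ay": 0, "az": 0, "hand": 0},
    {"dx": 0, "dy": 0, "dz": -0.01, "ax": 0, "ay": 0, "az": 0, "hand": 0},
    {"dx": 0, "dy": 0, "dz": 0, "ax": 0, "ay": 0, "az": 0, "hand": 0},
    {"dx": 0, "dy": 0, "dz": 0, "ax": 0, "ay": 0, "az": 0, "hand": 0},
    {"dx": 0, "dy": 0, "dz": 0, "ax": 0, "ay": 0, "az": 0, "hand": 0}
  ]
}}

```text
time_s: 17.97
ee_pos: [529.9, 92.5, 164.3]
ee_rot: [[-0.969, 0.225, 0.104], [0.248, 0.879, 0.408], [0.0, 0.421, -0.907]]
ft_force: [0.3, 0.1, 0.2]
width: 0.7
grasp_force: 0.0
```

```bash
python3 - <<'E'
from h import *
from plant import sense,imaging
d={n:imaging.snapshot(n) for n in("scene","top","wrist")}
im=np.zeros((600,800,3),np.uint8)
im[:300,:400]=cv2.resize(d["scene"]["img"][160:250,340:460],(400,300),interpolation=cv2.INTER_CUBIC)
im[:300,400:]=cv2.resize(d["scene"]["img"],(400,300))
im[300:,:400]=cv2.resize(d["wrist"]["img"],(400,300))
im[300:,400:]=cv2.resize(d["scene"]["img"][210:240,335:375],(400,300),interpolation=cv2.INTER_CUBIC)
cv2.imwrite("pics/p5.png",im[:,:,::-1])
s=sense();print(s["time_s"],s["ee_pos"],s["ft_force"])
E
```

```text
18.1167 [529.99554465  92.53186005 164.26144039] [ 0.39161708 -0.16384309  0.73931412]
```

View pics/p5.png

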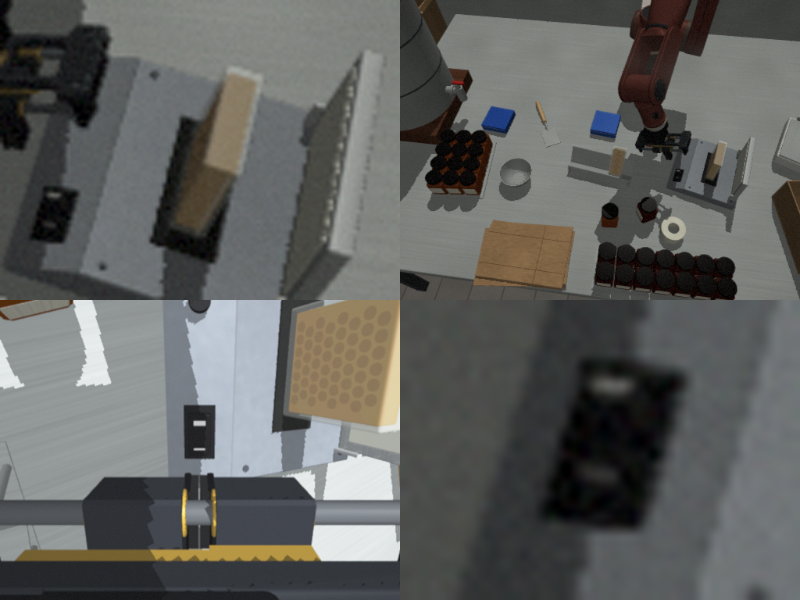

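```bash
python3 - <<'E'
from h import *
from plant import imaging
w=imaging.snapshot("wrist");w0=pickle.load(open("s3.pkl","rb"))["wrist"]
for nm,c,img in(("before",w0,w0["img"]),("now",w,w["img"])):
    for st_,hf,hn in(("off",16,10.6),("on",10.6,16)):
        print(nm,st_,"far",proj(c,piv+hf*n_-13*ly+3*lx).round(1),"near",proj(c,piv+hn*n_+13*ly+3*lx).round(1))
    q=proj(c,piv+13*n_+3*lx).astype(int);x0,y0=q[0]-14,q[1]-30
    g=img[y0:y0+60,x0:x0+28].min(2);_,m=cv2.threshold(g,90,1,0)
    n,l,sta,cen=cv2.connectedComponentsWithStats(m.astype(np.uint8))
    for i in range(1,n):
        if 6<sta[i,4]<150: print("   blob",(cen[i]+[x0,y0]).round(1),sta[i,2:])
E
```

```text
before off far [264.9 243.4] near [267.1 219. ]
before on far [266.9 241.5] near [265.1 220.7]
   blob [271.6 201.6] [20  3 40]
   blob [268.  216.5] [13  8 88]
   blob [265.6 244.2] [12  6 50]
now off far [253.7 187.2] near [253.7 154.9]
now on far [253.7 185.5] near [253.7 156. ]
   blob [254.6 157. ] [ 16   7 110]
   blob [254.9 190.5] [15  4 57]
```

Before the push the mark offset (-2.4 px) matched "off". Now the scaled mark spacing (33.5 px) matches "on" (33.5) and not "off" (36.7). I'll level the tool and retreat upward, then confirm from an oblique view.

Emit:
{"fn": "step_arm", "kwargs": {
  "moves": [
    {"dx": 0.004, "dy": 0.003, "dz": -0.008, "ax": 0.044, "ay": 0, "az": 0, "hand": 0},
    {"dx": 0.004, "dy": 0.003, "dz": -0.008, "ax": 0.044, "ay": 0, "az": 0, "hand": 0},
    {"dx": 0.004, "dy": 0.003, "dz": -0.008, "ax": 0.044, "ay": 0, "az": 0, "hand": 0},
    {"dx": 0.004, "dy": 0.003, "dz": -0.008, "ax": 0.044, "ay": 0, "az": 0, "hand": 0},
    {"dx": 0.004, "dy": 0.003, "dz": -0.008, "ax": 0.044, "ay": 0, "az": 0, "hand": 0},
    {"dx": 0.004, "dy": 0.003, "dz": -0.008, "ax": 0.044, "ay": 0, "az": 0, "hand": 0},
    {"dx": 0.004, "dy": 0.003, "dz": -0.008, "ax": 0.044, "ay": 0, "az": 0, "hand": 0},
    {"dx": 0.004, "dy": 0.003, "dz": -0.008, "ax": 0.044, "ay": 0, "az": 0, "hand": 0},
    {"dx": 0.004, "dy": 0.003, "dz": -0.008, "ax": 0.044, "ay": 0, "az": 0, "hand": 0},
    {"dx": 0, "dy": 0, "dz": 0, "ax": 0.04, "ay": 0, "az": 0, "hand": 0}
  ]
}}

```text
time_s: 19.0
ee_pos: [498.0, 109.2, 243.1]
ee_rot: [[-0.969, 0.247, 0.004], [0.247, 0.969, -0.003], [-0.004, -0.002, -1.0]]
ft_force: [0.0, 0.4, -0.4]
width: 0.5
grasp_force: 0.0
```

Emit:
{"fn": "step_arm", "kwargs": {
  "moves": [
    {"dx": 0, "dy": 0, "dz": 0, "ax": 0, "ay": 0, "az": 0, "hand": 0},
    {"dx": 0, "dy": 0, "dz": 0, "ax": 0, "ay": 0, "az": 0, "hand": 0},
    {"dx": 0, "dy": 0, "dz": 0, "ax": 0, "ay": 0, "az": 0, "hand": 0}
  ]
}}

```text
time_s: 19.25
ee_pos: [497.3, 108.4, 240.7]
ee_rot: [[-0.969, 0.248, 0.001], [0.248, 0.969, -0.001], [-0.001, -0.001, -1.0]]
ft_force: [0.7, -0.9, -0.9]
width: 0.6
grasp_force: 0.0
```

```bash
python3 - <<'E'
from h import *
from plant import imaging,sense
d={n:imaging.snapshot(n) for n in("wrist","scene","top")};c=d["wrist"];img=c["img"]
for st_,hf,hn in(("off",16,10.6),("on",10.6,16)):
    print(st_,"far",proj(c,piv+hf*n_-13*ly+3*lx).round(1),"near",proj(c,piv+hn*n_+13*ly+3*lx).round(1))
q=proj(c,piv+13*n_+3*lx).astype(int);x0,y0=q[0]-14,q[1]-30
_,m=cv2.threshold(img[y0:y0+60,x0:x0+28].min(2),90,1,0)
n,l,sta,cen=cv2.connectedComponentsWithStats(m.astype(np.uint8))
for i in range(1,n):
    if 6<sta[i,4]<150: print("   blob",(cen[i]+[x0,y0]).round(1),sta[i,2:])
s=sense();print(s["time_s"],s["ee_pos"],s["ft_force"],s["dq"])
im=np.hstack([cv2.resize(d["top"]["img"][150:250,100:200],(400,400),interpolation=cv2.INTER_CUBIC),cv2.resize(img[60:360,100:400],(400,400))])
cv2.imwrite("pics/p6.png",im[:,:,::-1])
E
```

```text
off far [303.4 204.1] near [305.9 178.5]
on far [304.9 202.7] near [304.4 179.6]
   blob [312.9 161.4] [11  2 17]
   blob [305.1 180.7] [13  8 86]
   blob [305.9 206.6] [13  6 47]
19.4 [497.45959312 107.86521113 241.04276826] [ 0.14300337 -0.6195784  -0.15267836] [ 0.06671926 -0.15738871 -0.12401171 -0.159679    0.1186195   0.10087922]
```

View pics/p6.png

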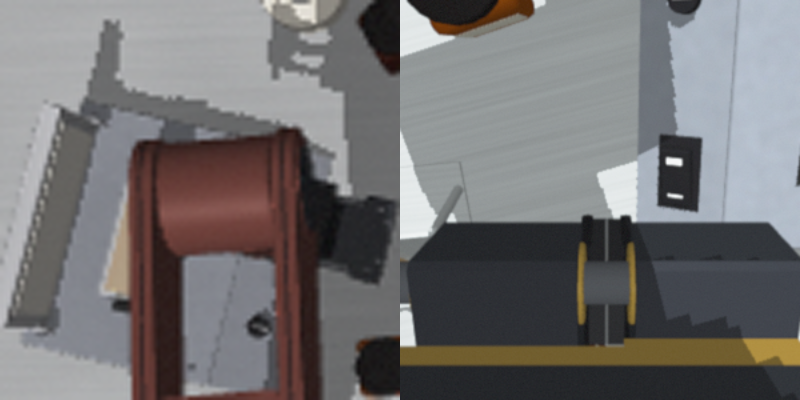

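The far mark now sits +0.8 px from the near one ("on" predicts +0.5, "off" -2.5), so the rocker is on. The arm is clear of everything and the pack still stands on the strip. Handing in.

```bash
python3 -c "
from plant import hand_in
print(hand_in())"
```

```text
the job is handed in; nothing more can be done
None
```

The job is handed in, with no verdict returned: in the last images the full-size pack stood upright and released on the strip, the rocker read as on, the half-size pack and other items looked undisturbed, and the arm was clear.

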